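Pin the chess case's hinge, prop its lid and put the loose pieces away

TASK

The right-hand hinge of the folding chess case has lost its pin, which lies on the grey silicone stand: with the lid shut, pull the lid square so that the two knuckles line up and thread the pin through both until its grip is fully home against the hinge. Then lift the lid right up, flip its stay up past upright and lower the lid so that it rests on the stay, and stand all the loose wooden chess pieces upright on the floor of the case. Leave the lid propped, and do not shift the sugar bowl, bell, mug or salt shaker.

Things in the scene. Friction and masses are not known exactly. Their poses are not given: they have to be found in the camera images.
- case: tray half of a folding chess case, fixed: open box 170 mm deep (x), 340 wide (y), rim 64 mm high, walls and floor 5 mm. Origin: centre of its underside; x to the back (hinge side), y to its left. Hinge axis along y at x = 96, z = 64 mm, behind the back wall. Pawns (44 mm tall) are fixed in a row at x = 57, y = -135 to 65 mm; the floor from x = -80 to 40 mm is free; the stay swings at y = 125 mm
- lid (a joint): lid angle about the hinge axis, rad: 0 shut, 1.52 fully open at its stop, where it just stands by itself; below about 1.44 the damped hinge lets it sink slowly. Propped on the stay it rests at about 1.31. The lid is a plate 170 mm deep, 334 wide, 14 thick, a chequered board on top; its underside lies in the plane of the hinge axis. Lifting takes about 3 N at the bar
- lid_bar (a point): middle of the steel pull bar along the lid's front edge: round, 10 mm thick, 110 long, parallel to the hinge axis, its axis 33 mm in front of the lid's edge (28 mm gap for a finger), 7 mm above the plane of the lid's underside and 214 mm from the hinge axis. It can be pinched from above at every lid angle, turning between the fingers
- lid_play (a joint): how far the lid is askew, rad, seen from above, turning about the left hinge (still pinned; at x = 96, y = 145 mm of the case): 0 square, against a stop; larger: its right end stands back (0.03 is 8 mm at the right hinge). 1 to 2 N at the pull bar moves it and it stays where left: pull the bar to the case's front (-x) until it stops
- hole_box (a point): centre of the mouth of the case's knuckle of the right hinge: a brass barrel 20 mm across with a through hole 10 mm across along the case's y, from y = -168 mm (this mouth, facing right) to -146 mm, 64 mm above the table. The point's axes are the case's
- hole_lid (a point): centre of the right-hand mouth of the lid's knuckle of the right hinge: same barrel and hole, 22 mm long, 3 mm beyond the case's knuckle (25 mm to the left of hole_box when the lid is shut and square)
- pin: hinge pin: a cream plastic grip 34 mm long and 14 mm square, and in line with it a steel shaft 8 mm across, 60 mm long, the last 12 mm tapering to 3 mm. Origin: middle of the grip; x along the shaft, which starts 17 mm from the origin. At the start its axis is 15 mm above the table. Fully home the grip's end stands against the case's knuckle, the origin 17 mm right of hole_box. 35 g
- pin_tip (a point): point of the pin, 77 mm from its origin along x
- trivet: round grey silicone pot stand, 170 mm across and 8 mm thick (ribs 3 mm higher carry the pin's shaft), fixed. Origin: centre of its underside; its x is the pin's direction at the start, the pin's grip lying 30 mm behind the centre
- stay (a joint): angle of the lid stay, rad: 0 lying flat to the front inside the case, 1.57 upright, 1.83 at its stop, leaning back 15 degrees, where it stays by its own weight. It swings freely (under 0.1 N m). Under the propped lid it stands at about 1.81. It can be swung fully up only while the lid is above about 1.38
- stay_pivot (a point): pivot of the stay, on a bracket inside the case, at x = 40, y = 125, z = 50 mm of the case; the pivot axis is the case's y
- stay_peg (a point): where to take the stay: a round finger peg 10 mm thick standing out 45 mm from the rod to the case's right, parallel to the pivot axis, 75 mm from the pivot; this point lies on its axis 26 mm from the rod. It can be pinched from above at any stay angle, fore and aft of the peg, turning between the fingers (pinching the rod itself slips)
- stay_tip (a point): middle of the round rubber tip (12 mm across) of the stay, a steel rod 9 mm thick, 107 mm long from the pivot to here. Under the propped lid it lodges against a small stop block on the lid's underside
- knight_a: wooden knight (horse's head, looking to its -x; head 15 mm thick along y), 58 mm tall. Origin: centre of its underside, z up. Base 34 mm across and 7 mm high, then a round shank 22 mm across from 7 to 32 mm above the underside (the best place to grip, from above), 50 g, weighted in the base. It may be absent (None).
- knight_b: the other wooden knight, the same, 58 mm tall. Origin: centre of its underside, z up. Base 34 mm across and 7 mm high, then a round shank 22 mm across from 7 to 32 mm above the underside (the best place to grip, from above), 50 g, weighted in the base. It may be absent (None).
- rook: wooden rook (round tower 26 mm across on top), 53 mm tall. Origin: centre of its underside, z up. Base 34 mm across and 7 mm high, then a round shank 22 mm across from 7 to 32 mm above the underside (the best place to grip, from above), 50 g, weighted in the base. It may be absent (None).
- bishop: wooden bishop (pointed head 21 mm across), 60 mm tall. Origin: centre of its underside, z up. Base 34 mm across and 7 mm high, then a round shank 22 mm across from 7 to 32 mm above the underside (the best place to grip, from above), 50 g, weighted in the base. It may be absent (None).
- sugar_bowl: steel sugar bowl with its lid on, 94 mm across, 89 mm tall; leave it. Origin: centre of its underside
- bell: white plastic desk bell with a push button on top, 84 mm across, 50 mm tall; leave it. Origin: centre of its underside
- mug: white mug, 80 mm across, 92 mm tall; leave it. Origin: centre of its underside
- shaker: glass salt shaker, 42 mm across, 72 mm tall; leave it. Origin: centre of its underside
There are look-alikes about, which are no part of the job. What is shaped like the knight_b but pink or purple is not meant.

How it is judged:
By the outcome, as a careful person would: the job done as asked, in the order asked, and still so for the second after the job is handed in, with the robot touching nothing.
Of knight_a, knight_b, rook, bishop only 2 to 4 are there at a start; the rules pass over those that are not, and their reading is None.
At some moment in a run one of knight_a, knight_b, rook, bishop may be knocked a few centimetres aside while the robot is not near it.
It also fails if it takes over 210 s, if anything falls off the work surface, if the arm or the gripper's body presses on something with over 40 N, if the wrist force passes 120 N, or if a joint passes its speed limit or range.

ROBOT

A 7-joint arm with a two-finger parallel gripper is mounted at the origin on the work surface. World frame = base frame: x ahead of the robot, y to its left, z up, the work surface at z = 0. Lengths are in m, angles in degrees, forces in N, time in s.
With the tool pointing down it reaches from about 0.425 to 0.95 m from the base axis. Payload 4.7 kg.
Tool frame: the origin (TCP) lies midway between the tips of the shut fingers; the grasp point (between the pads) lies pinch_z behind it (pinch_z is the distance from the TCP to the grasp point, in m); z points along the fingers, y is the direction in which the jaws open and shut (so a half turn about z gives the same grasp; the last joint's range is limited). The gripper opens to 85 mm and grips with 20 to 120 N. Pads are 22 mm wide; open, the fingers measure 114 mm over their backs; the gripper's body (76 mm by 85 mm) begins 54 mm behind the grasp point. The pads swing forward as they close: fully open they stand 13 mm farther back than shut.
Start: joints at [-77.458, 26.849, -2.785, 87.806, 1.381, 65.374, -4.715], TCP at [0.166, 0.654, 0.231] pointing down, gripper open.
Joint ranges: [-148.3, 148.3], [-19.14, 114.17], [-79.39, 73.82], [5.75, 140.21], [-59.74, 239.74], [12.07, 113.84], [-152.46, 152.46]. Speed limits (degrees/s): [147.25, 147.25, 180, 180, 180, 180, 180].

INTERFACE

Orientations are given as [roll, pitch, yaw] about the fixed x, y, z axes, in that order (R = Rz(yaw) Ry(pitch) Rx(roll)).
In Python, from workcell import observe, snapshot, sign_off, pinch_z gives the robot as it stands.
- The arm moves only by the tool carry_out, never from a script. Its argument "steps" is a list of rows, each a list of 3 entries, a list of its own where there are three numbers: the turn, a rotation vector about the tool's x, y, z in degrees, then the shift along the tool's x, y, z in mm, then the opening, from 0 (shut) to 1 (fully open). In form: [[[ax, ay, az], [tx, ty, tz], grip], ...]. A call has exactly 10 rows; each row is the pose to reach, as a shift and turn from the pose commanded when the call began, along the tool's axes at that moment; what a row does not reach only later rows make up. A row lasts 1/8 s, in which the tool goes at most 62.5 mm and 10.7 degrees, less where a joint would pass 70% of its speed; a pose out of reach is approached as far as the arm can. A call with a gripper value outside its range is refused whole. The fingers move at their own pace and stop on an object; "newtons" is the grip in N (left out, the last holds). Time passes only in rows, so rows that repeat a pose let the fingers close, or fill a call up. It gives the time, the measured TCP pose, the force and the opening at its end, in the units of the state.
- observe(): the state, without advancing time (a new reading comes with each control period).
- snapshot(name): name is "side" or "top" or "wrist"; returns a dict with "color" (400x640x3 uint8, red, green, blue), "fx", "fy", "cx", "cy" (pixels), "position" and "rotation" of the camera in the world; the wrist camera has in their place "T_tool_cam" (4x4, takes a point from camera to tool coordinates, whose origin is the TCP and whose axes are the flange's). Camera axes: x right, y up, looking along -z (the intrinsics and any distortion apply to the point x, -y, -z); pixel columns grow to the right and rows downward; lengths in m; the calibration is good to about 2 mm. A picture is of the moment at which its call begins: read the wrist's pose just before it. There is no depth.
- sign_off(): hands the job in, once; it reports no verdict.
The state is a dict: "t": time; "q": joint angles; "joint_vel": joint speeds; "tau": joint torques, N m; "tool_pos": TCP position; "tcp_rot": TCP orientation; "ft_force": force on the tool from outside, world axes, zero at the start; "ft_torque": the same for the moment, N m; "opening": opening from 0.0 (shut) to 1.0 (fully open).
Only numpy, scipy, OpenCV 4.12 (cv2) and the standard library are available. Lean on these libraries where they do the work, as an engineer would, in place of code of your own. Each camera call takes 0.05 s, during which the arm holds its last target.

## Working session

There is one attempt and no reset: what is moved stays moved. The work goes in short steps, Python scripts to look and compute and a tool call to move; the robot and the scene stay as the last step left them, time stands still between calls to the robot, and variables do not carry over. Pictures are saved under pics/ and viewed, and the job is handed in when it is done.

Besides the shell and the picture viewer there is one more tool, called after ">>>" as a command line: name --argument value ..., lists and objects as JSON in quotes. carry_out: Moves the arm, as the interface text tells. Its arguments: {"type":"object","properties":{"steps":{"type":"array","items":{"type":"array"}},"newtons":{"type":"number"}},"required":["steps"]}

```bash
ls -la; mkdir -p pics; cat > h.py <<'E'
import numpy as np, cv2
from scipy.spatial.transform import Rotation as R
from workcell import observe, snapshot, sign_off, pinch_z
def save(s,n,crop=None,scale=1):
    c=cv2.cvtColor(s['color'],cv2.COLOR_RGB2BGR)
    if crop: x0,y0,x1,y1=crop; c=c[y0:y1,x0:x1]
    if scale!=1: c=cv2.resize(c,None,fx=scale,fy=scale,interpolation=cv2.INTER_CUBIC)
    cv2.imwrite('pics/'+n+'.png',c)
E
python3 - <<'E'
from h import *
print(pinch_z() if callable(pinch_z) else pinch_z)
print(observe())
for n in ['side','top','wrist']:
    s=snapshot(n); save(s,n+'0'); print(n,{k:(v if k!='color' else 0) for k,v in s.items()})
E
```

```text
total 12
drwxr-xr-x  3 agent agent 4096 Dec  5 22:55 .
drwxr-xr-x 23 root  root  4096 Dec  5 22:54 ..
drwxr-xr-x  2 agent agent 4096 Dec  5 22:55 pics
0.0187
{'t': 0.0, 'q': array([-77.45989123,  26.89634273,  -2.78585352,  87.87462087,
         1.38096292,  65.37425628,  -4.71376388]), 'joint_vel': array([-0.06780527, -0.03088211, -0.01138957, -0.0057509 ,  0.0674243 ,
       -0.0854874 , -0.03395506]), 'tau': array([-1.46494211e-03, -5.10296023e+01, -4.68918518e-02, -2.37714833e+01,
        1.07258081e-02,  7.75419379e-03, -6.09824298e-06]), 'tool_pos': array([0.1653664 , 0.65382307, 0.23026621]), 'tcp_rot': array([-1.79888402e+02,  3.53867501e-03,  1.65809003e+02]), 'ft_force': array([-0.14692872, -0.32412399,  0.43793224]), 'ft_torque': array([-0.00837498,  0.02736435,  0.04508368]), 'opening': 1.0003122916107023}
side {'color': 0, 'fx': 442.74491760537404, 'fy': 442.74491760537404, 'cx': 319.304870821, 'cy': 191.5363733425175, 'position': array([-0.23300224,  0.77773699,  0.76178938]), 'rotation': array([  56.9012851 ,   -0.24299272, -136.76662317])}
top {'color': 0, 'fx': 390.85758484395177, 'fy': 390.85758484395177, 'cx': 323.9039591701212, 'cy': 195.3841698817893, 'position': array([ 0.27355158, -0.00187199,  1.3474758 ]), 'rotation': array([  9.16430483,   0.78704936, -90.85394234])}
wrist {'color': 0, 'fx': 331.95677899765474, 'fy': 331.95677899765474, 'cx': 316.2294263048794, 'cy': 196.08756258696636, 'T_tool_cam': array([[-5.51742507e-05,  9.57259671e-01,  2.89229871e-01,
         7.29411473e-02],
       [ 9.99999723e-01,  2.67648491e-04, -6.95069532e-04,
        -6.07227862e-04],
       [-7.42773970e-04,  2.89229753e-01, -9.57259421e-01,
        -1.42865796e-01],
       [ 0.00000000e+00,  0.00000000e+00,  0.00000000e+00,
         1.00000000e+00]])}
```

View pics/side0.png

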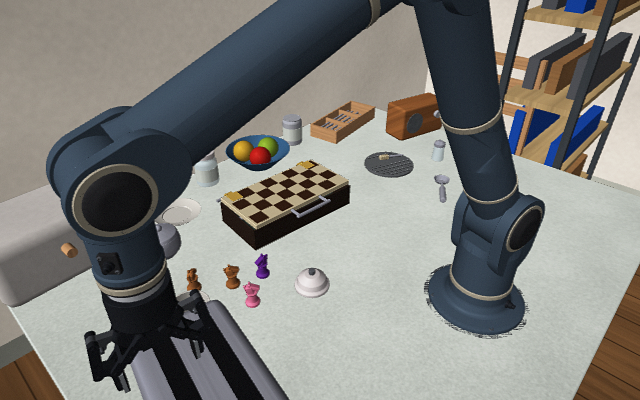

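View pics/top0.png

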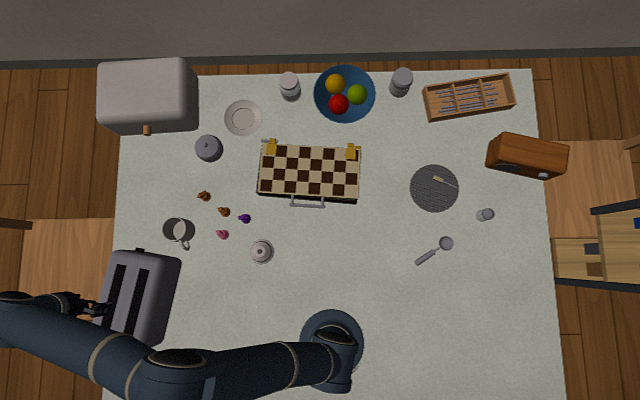

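View pics/wrist0.png

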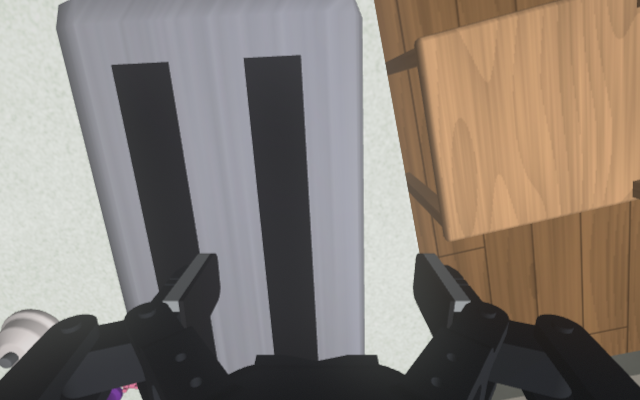

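```bash
cat >> h.py <<'E'
def campose(s,obs=None):
    if 'position' in s: return R.from_euler('xyz',s['rotation'],degrees=True).as_matrix(), np.array(s['position'])
    o=obs; T=np.eye(4); T[:3,:3]=R.from_euler('xyz',o['tcp_rot'],degrees=True).as_matrix(); T[:3,3]=o['tool_pos']
    M=T@s['T_tool_cam']; return M[:3,:3],M[:3,3]
def ray(s,uv,obs=None):
    Rm,p=campose(s,obs); u,v=uv
    d=Rm@np.array([(u-s['cx'])/s['fx'],-(v-s['cy'])/s['fy'],-1.]); return p,d/np.linalg.norm(d)
def onz(s,uv,z,obs=None):
    p,d=ray(s,uv,obs); return p+d*(z-p[2])/d[2]
def proj(s,P,obs=None):
    Rm,p=campose(s,obs); c=Rm.T@(np.asarray(P,float)-p); return np.array([s['cx']-s['fx']*c[0]/c[2], s['cy']+s['fy']*c[1]/c[2]])
def tri(rays):
    A=np.zeros((3,3));b=np.zeros(3)
    for p,d in rays:
        M=np.eye(3)-np.outer(d,d);A+=M;b+=M@p
    x=np.linalg.solve(A,b); return x,[np.linalg.norm((np.eye(3)-np.outer(d,d))@(x-p)) for p,d in rays]
E
python3 - <<'E'
from h import *
t=snapshot('top');s=snapshot('side')
save(t,'t1',(170,120,490,280),2.5); save(s,'s1',(140,80,480,320),2.3)
print(proj(t,[0,0,0]),proj(s,[0,0,0]))
for n,uv in dict(piece1=(204,196),piece2=(224,211),purple=(245,218),pink=(222,234)).items(): print(n,onz(t,uv,0.03))
for n,uv in dict(bowl=(208,148),mug=(176,229),bell=(262,251),triv=(435,188),shaker=(486,215),barL=(290,205),barR=(326,206)).items(): print(n,onz(t,uv,0.05))
E
```

```text
[330.19693049 342.61867531] [474.65677948 296.4213595 ]
piece1 [0.49125972 0.42414677 0.03      ]
piece2 [0.43833356 0.35399549 0.03      ]
purple [0.41323551 0.2818832  0.03      ]
pink [0.36032019 0.35873931 0.03      ]
bowl [0.65526514 0.40956324 0.05      ]
mug [0.37805742 0.50762342 0.05      ]
bell [0.30105007 0.21952458 0.05      ]
triv [ 0.50186597 -0.36078066  0.05      ]
shaker [ 0.40802885 -0.5238016   0.05      ]
barL [0.45241577 0.12700953 0.05      ]
barR [0.44701332 0.0063498  0.05      ]
```

View pics/t1.png

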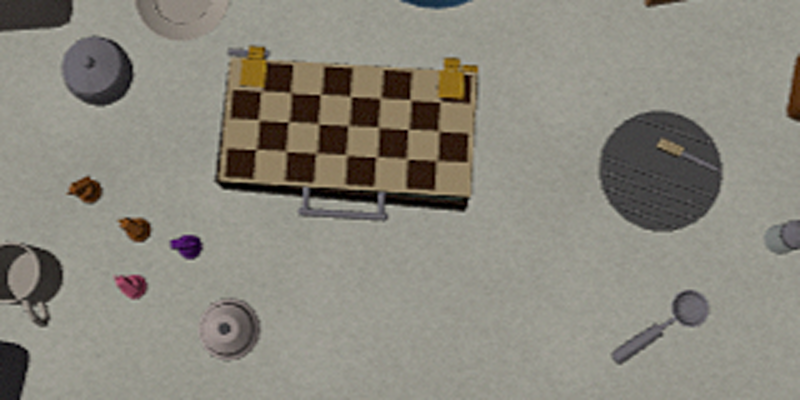

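View pics/s1.png

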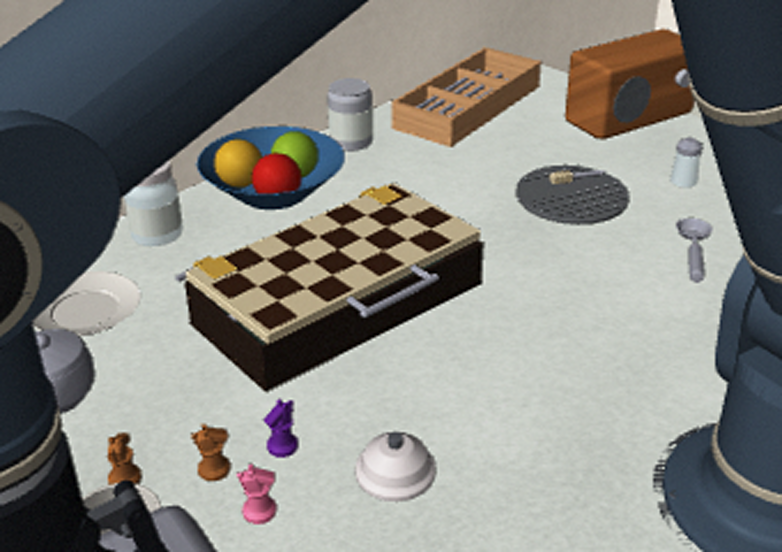

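```bash
cat >> h.py <<'E'
def T(pos,rot):
    M=np.eye(4); M[:3,:3]=R.from_euler('xyz',rot,degrees=True).as_matrix(); M[:3,3]=pos; return M
def rel(cur,tgt):
    """cur,tgt=(pos,rot) -> rotvec deg, shift mm in tool axes of cur"""
    A=T(*cur);B=T(*tgt);D=np.linalg.inv(A)@B
    return np.round(R.from_matrix(D[:3,:3]).as_rotvec(degrees=True),1), np.round(D[:3,3]*1000,1)
def show(o=None):
    o=o or observe(); print('t %.2f pos %s rot %s F %s op %.3f q %s'%(o['t'],np.round(o['tool_pos'],4),np.round(o['tcp_rot'],2),np.round(o['ft_force'],1),o['opening'],np.round(o['q'],1))); return o
E
python3 - <<'E'
from h import *
c=([.166,.654,.231],[180,0,165.8])
for t in [([.25,.55,.42],[180,0,140]),([.5,.1,.42],[180,0,90])]: print(rel(c,t))
E
```

```text
(array([-0. , -0. , 25.8]), array([-106.9,  -80.2, -189. ]))
(array([-0. , -0. , 75.8]), array([-459.7, -455.1, -189. ]))
```

>>> carry_out --steps '[[[0,0,9],[-45,-40,-40],1],[[0,0,18],[-80,-80,-80],1],[[0,0,26],[-120,-120,-110],1],[[0,0,34],[-160,-160,-140],1],[[0,0,42],[-200,-200,-160],1],[[0,0,50],[-245,-240,-189],1],[[0,0,58],[-290,-285,-189],1],[[0,0,66],[-330,-325,-189],1],[[0,0,75.8],[-370,-365,-189],1],[[0,0,75.8],[-415,-410,-189],1]]'

```text
t: 1.5
tool_pos: [0.4641, 0.1595, 0.4206]
tcp_rot: [180.0, -0.1, 90.0]
ft_force: [0.9, 0.5, -0.1]
opening: 1.001
```

>>> carry_out --steps '[[[0,0,0],[-20,-20,0],1],[[0,0,0],[-45,-45,0],1],[[0,0,0],[-45,-45,0],1],[[0,0,0],[-45,-45,0],1],[[0,0,0],[-45,-45,0],1],[[0,0,0],[-45,-45,0],1],[[0,0,0],[-45,-45,0],1],[[0,0,0],[-45,-45,0],1],[[0,0,0],[-45,-45,0],1],[[0,0,0],[-45,-45,0],1]]'

```text
t: 2.75
tool_pos: [0.4185, 0.1164, 0.4203]
tcp_rot: [-180.0, -0.0, 90.0]
ft_force: [0.3, 0.0, -0.2]
opening: 0.995
```

```bash
python3 - <<'E'
from h import *
o=show(); s=snapshot('wrist'); save(s,'w1'); t=snapshot('top'); save(t,'t2')
E
```

```text
t 2.75 pos [0.4185 0.1164 0.4203] rot [-1.8e+02 -1.0e-02  9.0e+01] F [ 0.3  0.  -0.2] op 0.995 q [-49.4  -5.   26.2 102.3   2.2  82.3 -23.6]
```

View pics/w1.png

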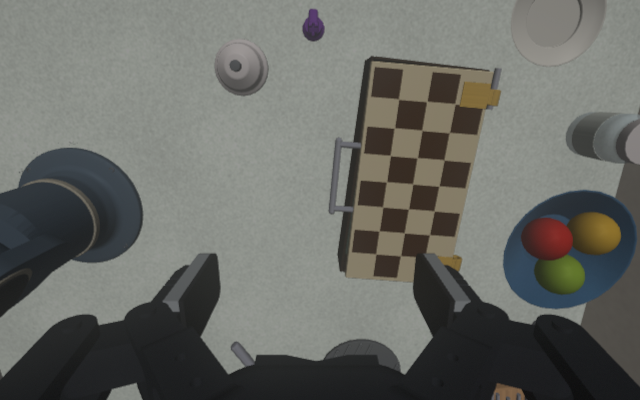

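View pics/t2.png

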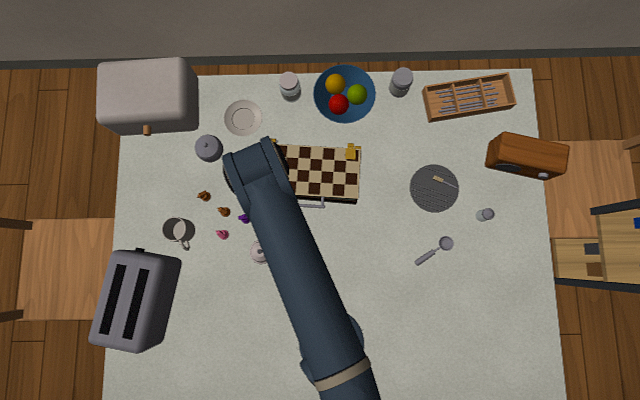

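```bash
python3 - <<'E'
from h import *
s=snapshot('wrist'); save(s,'w1z',(320,40,520,300),3)
E
python3 -c "
import cv2;c=cv2.imread('pics/w1z.png');print(c.shape);cv2.imwrite('pics/w1za.png',cv2.resize(c[:450],None,fx=1.3,fy=1.3));cv2.imwrite('pics/w1zb.png',cv2.resize(c[350:],None,fx=1.3,fy=1.3))"
```

```text
(780, 600, 3)
```

View pics/w1za.png

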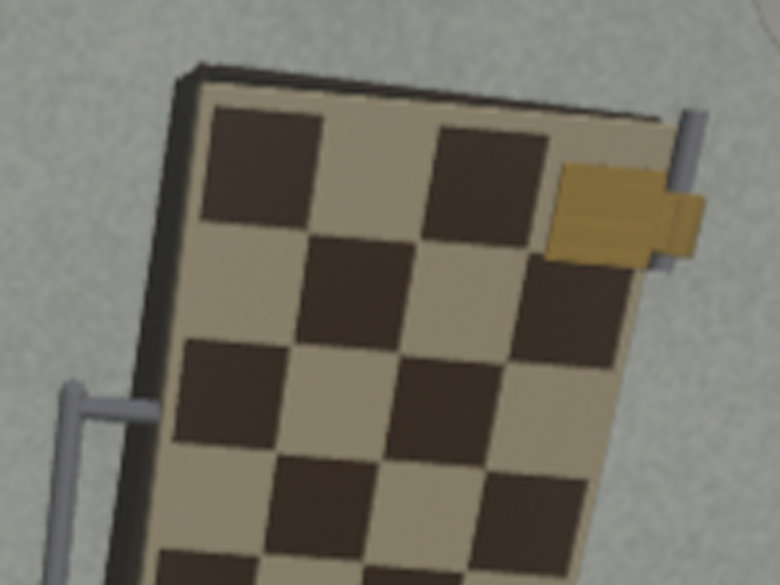

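View pics/w1zb.png

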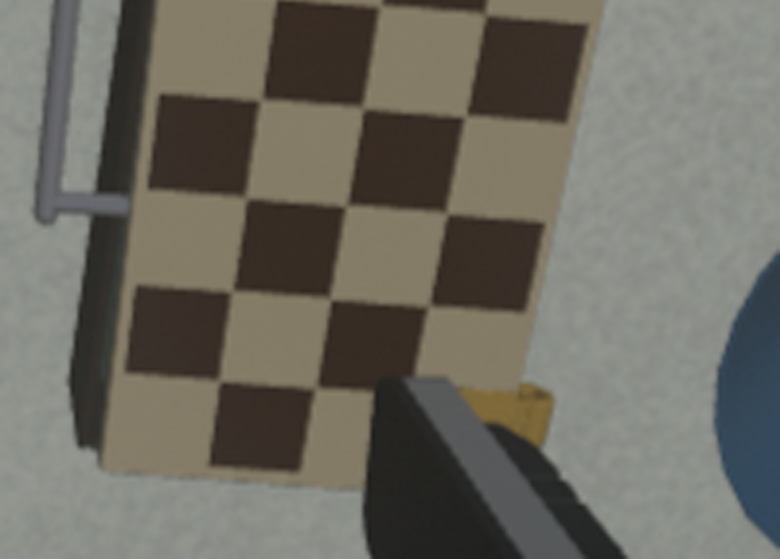

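```bash
python3 - <<'E'
from h import *
o=observe(); s=snapshot('wrist')
za=lambda x,y:(320+x/3.9,40+y/3.9); zb=lambda x,y:(320+x/3.9,40+116.67+y/3.9)
def p(n,uv,z): r=onz(s,uv,z,o); print(n,np.round(r,4)); return r[:2]
fl=p('lid FL',za(203,84),.078);bl=p('lid BL',za(675,127),.078);fr=p('lid FR',zb(103,468),.078)
b1=p('barL',za(73,392),.071);b2=p('barR',zb(45,213),.071)
c1=p('case FL bot',za(177,85),0);c2=p('case FR bot',zb(76,447),0)
k=p('left plate knuckle',za(690,225),.074)
ang=lambda a,b:np.degrees(np.arctan2(*(a-b)[::-1]))
print('lid y dir',ang(fl,fr),np.linalg.norm(fl-fr),'lid x dir',ang(bl,fl),np.linalg.norm(bl-fl),'bar',ang(b1,b2),np.linalg.norm(b1-b2),'case',ang(c1,c2),np.linalg.norm(c1-c2))
E
```

```text
lid FL [0.4951 0.2343 0.078 ]
lid BL [0.662  0.2202 0.078 ]
lid FR [ 0.4689 -0.0955  0.078 ]
barL [0.4524 0.1266 0.071 ]
barR [0.4433 0.0161 0.071 ]
case FL bot [0.4969 0.2412 0.    ]
case FR bot [ 0.4635 -0.1297  0.    ]
left plate knuckle [0.6745 0.1871 0.074 ]
lid y dir 85.45448253901485 0.3308013736605424 lid x dir -4.823192152282999 0.16740670261854015 bar 85.28715444182548 0.1108568808285925 case 84.8555399462433 0.37236036528360533
```

```bash
python3 - <<'E'
from h import *
o=observe(); s=snapshot('wrist')
za=lambda x,y:(320+x/3.9,40+y/3.9); zb=lambda x,y:(320+x/3.9,40+116.67+y/3.9)
def p(n,uv,z): r=onz(s,uv,z,o); print(n,np.round(r,4)); return r[:2]
c1=p('FLb',za(177,85),0)
c1r=p('FLrim',za(203,66),.064)
p('FL b',za(180,78),0)
c2b=p('c2 b',zb(70,375),0);c2r=p('c2 rim',zb(78,445),.064)
ang=lambda a,b:np.degrees(np.arctan2(*(a-b)[::-1]))
print(ang(c1,c2b),np.linalg.norm(c1-c2b),ang(c1r,c2r),np.linalg.norm(c1r-c2r))
E
```

```text
FLb [0.4968 0.2411 0.    ]
FLrim [0.497  0.2416 0.064 ]
FL b [0.4979 0.2438 0.    ]
c2 b [ 0.4598 -0.0911  0.    ]
c2 rim [ 0.4592 -0.0925  0.064 ]
83.63527143588436 0.33426698704211244 83.54690286126527 0.33620372436825485
```

```bash
python3 - <<'E'
from h import *
c=([.419,.1164,.420],[180,0,90])
for t in [([.448,.0716,.12],[180,0,84.5]),([.448,.0716,.052],[180,0,84.5])]: print(rel(c,t))
E
```

```text
(array([ 0. , -0. ,  5.5]), array([-44.8,  29. , 300. ]))
(array([ 0. , -0. ,  5.5]), array([-44.8,  29. , 368. ]))
```

>>> carry_out --steps '[[[0,0,3],[-22,15,50],0.3],[[0,0,5.5],[-44.8,29,110],0.3],[[0,0,5.5],[-44.8,29,165],0.3],[[0,0,5.5],[-44.8,29,220],0.3],[[0,0,5.5],[-44.8,29,265],0.3],[[0,0,5.5],[-44.8,29,290],0.3],[[0,0,5.5],[-44.8,29,300],0.3],[[0,0,5.5],[-44.8,29,300],0.3],[[0,0,5.5],[-44.8,29,300],0.3],[[0,0,5.5],[-44.8,29,300],0.3]]' --newtons 20

```text
t: 4.25
tool_pos: [0.4483, 0.0719, 0.1213]
tcp_rot: [179.9, -0.1, 84.5]
ft_force: [0.9, -0.6, -0.5]
opening: 0.299
```

```bash
python3 - <<'E'
from h import *
o=show(); s=snapshot('wrist'); save(s,'w2'); s=snapshot('side'); save(s,'s2',(200,120,400,280),4)
E
```

```text
t 4.25 pos [0.4483 0.0719 0.1213] rot [ 1.7989e+02 -8.0000e-02  8.4510e+01] F [ 0.9 -0.6 -0.5] op 0.299 q [-40.3  15.7  30.6 124.8 -12.   42.   -7.2]
```

View pics/w2.png

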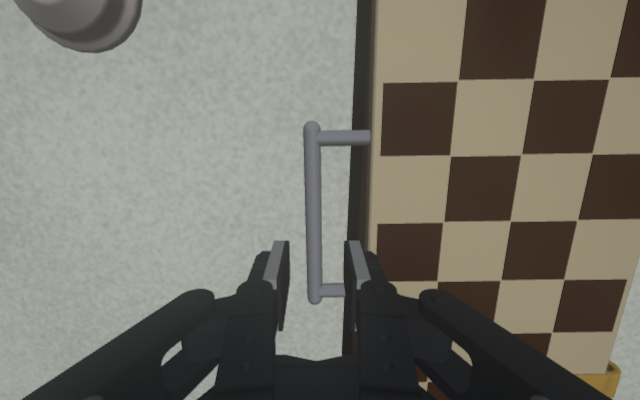

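View pics/s2.png

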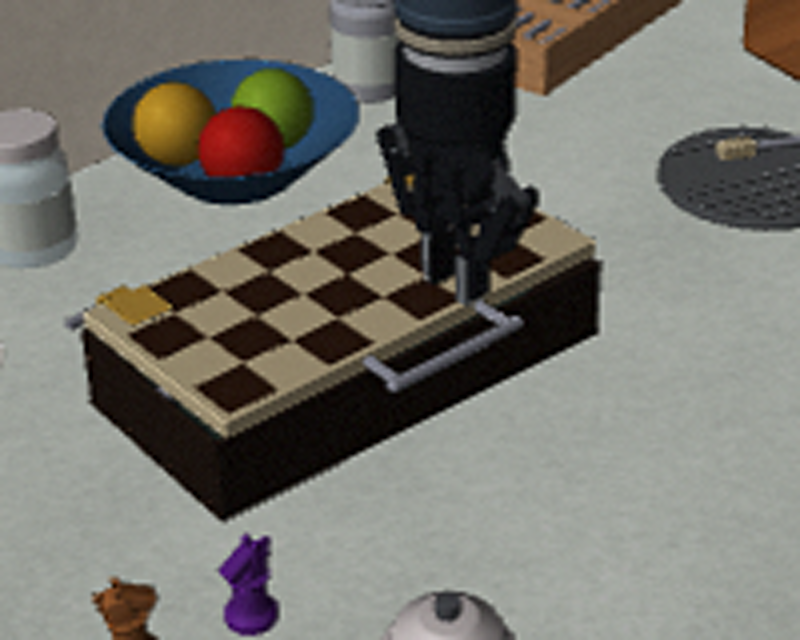

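>>> carry_out --steps '[[[0,0,0],[0,0,25],0.3],[[0,0,0],[0,0,45],0.3],[[0,0,0],[0,0,60],0.3],[[0,0,0],[0,0,68],0.3],[[0,0,0],[0,0,69],0.3],[[0,0,0],[0,0,69],0.05],[[0,0,0],[0,0,69],0.05],[[0,0,0],[0,0,69],0.05],[[0,0,0],[0,0,69],0.05],[[0,0,0],[0,0,69],0.05]]'

```text
t: 5.6
tool_pos: [0.4468, 0.0715, 0.0511]
tcp_rot: [-179.9, 0.0, 84.5]
ft_force: [-4.8, -1.2, -0.3]
opening: 0.107
```

>>> carry_out --steps '[[[0,0,0],[1,-1,0],0.05],[[0,0,-0.3],[2,-2,0],0.05],[[0,0,-0.5],[3,-3,0],0.05],[[0,0,-0.7],[4,-4,0],0.05],[[0,0,-0.8],[4.5,-5,0],0.05],[[0,0,-0.8],[4.5,-6,0],0.05],[[0,0,-0.8],[5,-6.5,0],0.05],[[0,0,-0.8],[5,-7,0],0.05],[[0,0,-0.8],[5,-7.5,0],0.05],[[0,0,-0.8],[5,-8,0],0.05]]'

```text
t: 6.85
tool_pos: [0.4428, 0.0783, 0.052]
tcp_rot: [179.7, -0.1, 85.3]
ft_force: [6.3, 0.8, -0.5]
opening: 0.108
```

```bash
python3 - <<'E'
from h import *
o=show(); s=snapshot('wrist'); save(s,'w3')
E
```

```text
t 6.85 pos [0.4428 0.0783 0.052 ] rot [ 1.7969e+02 -1.0000e-01  8.5310e+01] F [ 6.3  0.8 -0.5] op 0.108 q [-36.8  22.7  26.1 128.2 -18.6  32.2  -1.3]
```

View pics/w3.png

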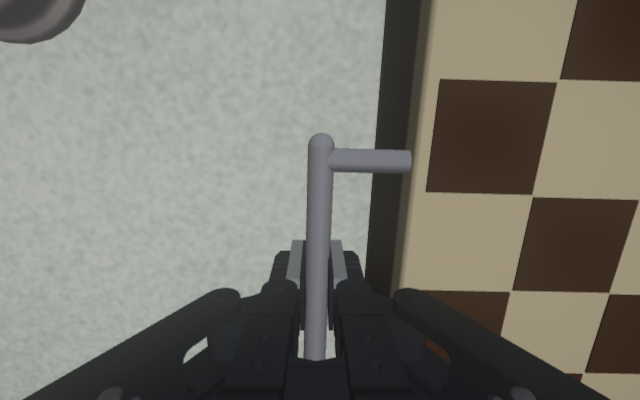

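>>> carry_out --steps '[[[0,0,0.8],[0.5,0,0],0.05],[[0,0,1.7],[1,0,0],0.05],[[0,0,1.7],[1,-0.5,0],0.05],[[0,0,1.7],[1,-1,0],0.05],[[0,0,1.7],[1,-1.5,0],0.05],[[0,0,1.7],[1,-2,0],0.05],[[0,0,1.7],[1,-2.5,0],0.05],[[0,0,1.7],[1,-3,0],0.05],[[0,0,1.7],[1,-3,0],0.05],[[0,0,1.7],[1,-3,0],0.05]]'

```text
t: 8.15
tool_pos: [0.4418, 0.08, 0.0525]
tcp_rot: [179.5, -0.2, 83.7]
ft_force: [8.5, 2.4, -1.8]
opening: 0.106
```

```bash
python3 - <<'E'
from h import *
o=show()
E
```

```text
t 8.15 pos [0.4418 0.08   0.0525] rot [ 1.7946e+02 -1.5000e-01  8.3680e+01] F [ 8.5  2.4 -1.8] op 0.106 q [-37.5  22.6  26.6 128.4 -18.9  32.   -2.9]
```

>>> carry_out --steps '[[[0,0,0],[0,-1,0],0.05],[[0,0,0],[0,-2,0],0.05],[[0,0,0],[0,-3,0],0.05],[[0,0,0],[0,-3,0],0.05],[[0,0,0],[0,-3,0],0.05],[[0,0,0],[0,-3,0],0.05],[[0,0,0],[0,-3,0],0.05],[[0,0,0],[0,-3,0],0.05],[[0,0,0],[0,-3,0],0.05],[[0,0,0],[0,-3,0],0.05]]'

```text
t: 9.4
tool_pos: [0.4414, 0.0809, 0.0532]
tcp_rot: [179.2, -0.2, 83.7]
ft_force: [12.5, 3.6, -1.6]
opening: 0.103
```

>>> carry_out --steps '[[[0,0,0],[0,1.5,0],0.05],[[0,0,0],[0,3,0],0.2],[[0,0,0],[0,3,0],0.3],[[0,0,0],[0,3,0],0.3],[[0,0,0],[0,3,-10],0.3],[[0,0,0],[0,3,-40],0.3],[[0,0,0],[0,3,-100],0.3],[[0,0,0],[0,3,-160],0.3],[[0,0,0],[0,3,-220],0.3],[[0,0,0],[0,3,-280],0.3]]'

```text
t: 10.65
tool_pos: [0.4362, 0.0778, 0.3336]
tcp_rot: [-180.0, -0.0, 83.6]
ft_force: [1.1, 0.5, 0.0]
opening: 0.301
```

```bash
python3 - <<'E'
from h import *
o=show(); s=snapshot('wrist'); save(s,'w4'); save(s,'w4z',(300,0,560,240),3)
E
```

```text
t 10.65 pos [0.4362 0.0778 0.3336] rot [-1.7998e+02 -4.0000e-02  8.3570e+01] F [1.1 0.5 0. ] op 0.301 q [-50.5  -2.   34.6 110.6   1.1  71.  -22.8]
```

View pics/w4.png

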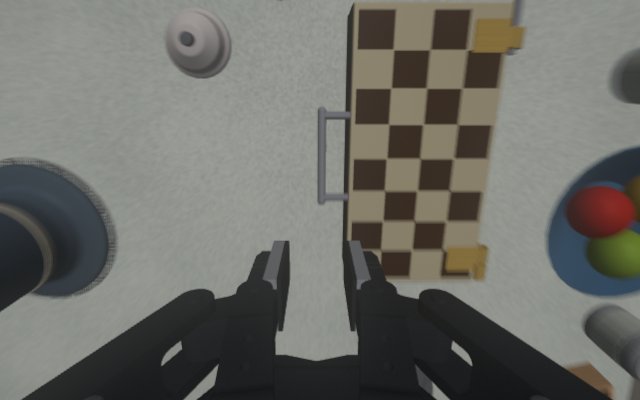

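```bash
python3 - <<'E'
from h import *
c=([.4362,.0778,.3336],[180,0,83.6])
for t in [([.60,-.19,.23],[180,0,83.6])]: print(rel(c,t))
E
```

```text
(array([0., 0., 0.]), array([-247.9,  192.6,  103.6]))
```

>>> carry_out --steps '[[[0,0,0],[-20,15,0],1],[[0,0,0],[-60,45,5],1],[[0,0,0],[-105,80,20],1],[[0,0,0],[-150,115,40],1],[[0,0,0],[-195,150,65],1],[[0,0,0],[-235,182,93],1],[[0,0,0],[-247,192,103],1],[[0,0,0],[-248,192.6,103.6],1],[[0,0,0],[-248,192.6,103.6],1],[[0,0,0],[-248,192.6,103.6],1]]'

```text
t: 11.95
tool_pos: [0.6011, -0.1877, 0.2289]
tcp_rot: [179.9, -0.1, 83.7]
ft_force: [-0.6, 0.1, 0.4]
opening: 0.995
```

```bash
python3 - <<'E'
from h import *
o=show(); s=snapshot('wrist'); save(s,'w5');
E
```

```text
t 11.95 pos [ 0.6011 -0.1877  0.2289] rot [ 1.7991e+02 -8.0000e-02  8.3730e+01] F [-0.6  0.1  0.4] op 0.995 q [-17.8  27.4  44.5  96.6 -21.1  64.6  26.4]
```

View pics/w5.png

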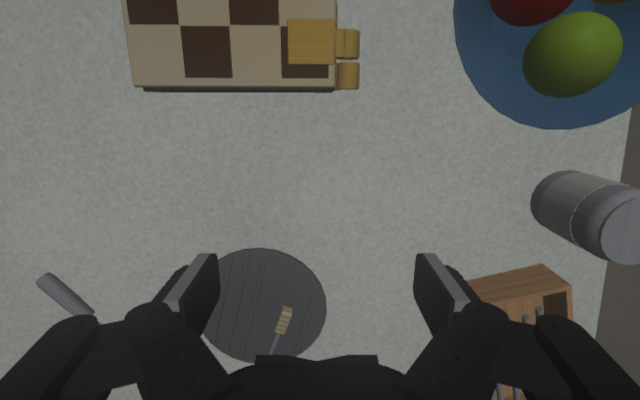

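```bash
python3 - <<'E'
from h import *
o=observe(); s=snapshot('wrist'); save(s,'w5z',(260,0,380,110),6); save(s,'w5p',(190,240,350,370),4.5)
print(onz(s,(455,30),.05,o))
E
```

```text
[ 0.73765081 -0.07322456  0.05      ]
```

View pics/w5z.png

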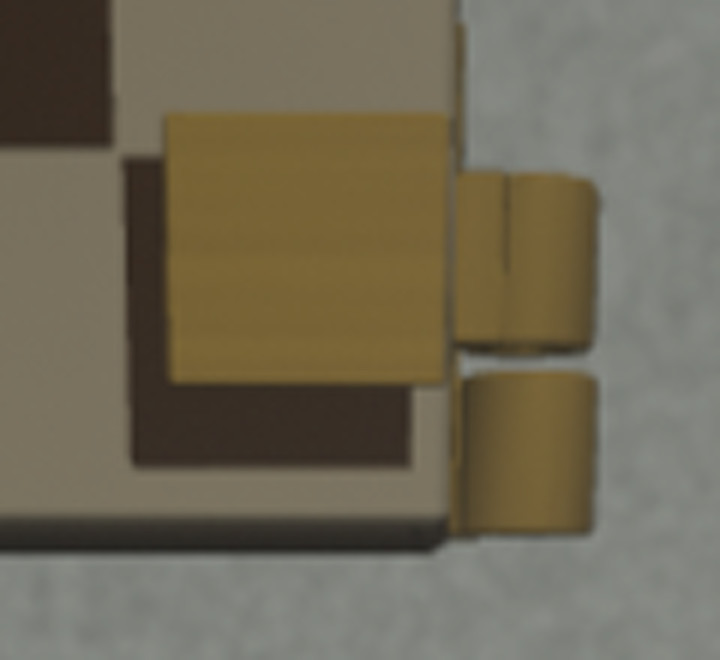

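View pics/w5p.png

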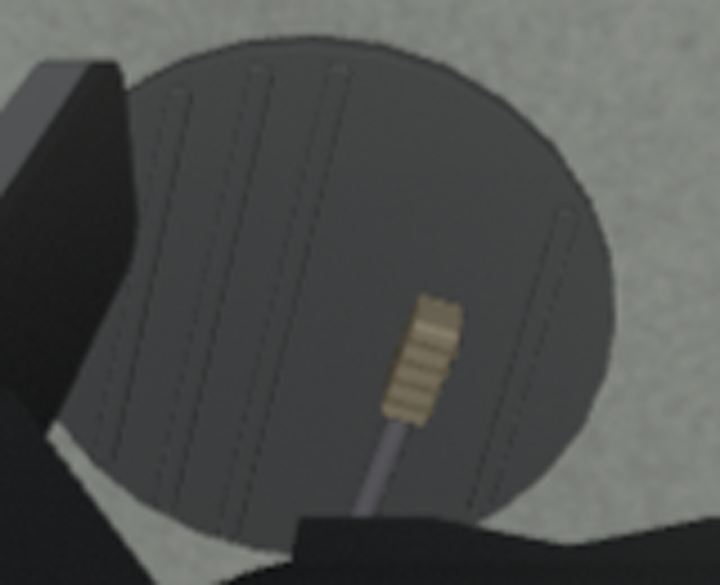

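```bash
python3 - <<'E'
from h import *
o=observe(); s=snapshot('wrist')
f=lambda x,y:(260+x/6,y/6)
a=onz(s,f((463+597)/2,450),.064,o);b=onz(s,f((457+597)/2,265),.064,o)
print('axis case kn',a,'lid kn',b, 'dir',np.degrees(np.arctan2(*(b-a)[1::-1])))
for z in (.064,.074): print('mouth',z,onz(s,f(528,535),z,o), 'case kn back end',onz(s,f(528,372),z,o),'lid kn mouth',onz(s,f(528,350),z,o))
print('silh',onz(s,f(463,450),.064,o)-onz(s,f(597,450),.064,o))
# case rim right side corner
print('case right rim back corner',onz(s,f(440,540),.064,o), 'pred', )
ex=np.array([.9938,-.1115]);ey=np.array([.1115,.9938]);c=np.array([.5628,.0658])
print('pred hole_box',c+.096*ex-.168*ey,'pred corner',c+.085*ex-.17*ey)
g=lambda x,y:(190+x/4.5,240+y/4.5)
# grip top face z=.022 ; end edges
A=onz(s,g(441,303),.022,o);B=onz(s,g(408,418),.022,o)
print('grip rear/front top',A,B,np.linalg.norm(A-B),np.degrees(np.arctan2(*(B-A)[1::-1])))
C=onz(s,g(400,425),.015,o);D=onz(s,g(366,515),.015,o);print('shaft',C,D,np.degrees(np.arctan2(*(D-C)[1::-1])))
print('rib',np.degrees(np.arctan2(*(onz(s,g(238,530),.011,o)-onz(s,g(340,75),.011,o))[1::-1])))
E
```

```text
axis case kn [ 0.63984359 -0.1010646   0.064     ] lid kn [ 0.64144562 -0.07640879  0.064     ] dir 86.28238989707233
mouth 0.064 [ 0.63858636 -0.11275896  0.064     ] case kn back end [ 0.64042365 -0.09050802  0.064     ] lid kn mouth [ 0.64066548 -0.08757931  0.064     ]
mouth 0.074 [ 0.63764367 -0.11285548  0.074     ] case kn back end [ 0.63942123 -0.09132795  0.074     ] lid kn mouth [ 0.63965519 -0.08849445  0.074     ]
silh [-0.01936157  0.00213477  0.        ]
case right rim back corner [ 0.62565714 -0.11203729  0.064     ] pred
pred hole_box [ 0.6394728 -0.1118624] pred corner [ 0.628318  -0.1126235]
grip rear/front top [ 0.54873493 -0.35743319  0.022     ] [ 0.53460608 -0.39330873  0.022     ] 0.03855747639786581 -111.49599177706438
shaft [ 0.53050719 -0.4009675   0.015     ] [ 0.51625189 -0.43080812  0.015     ] -115.5344860283385
rib -110.16179581009008
```

```bash
python3 - <<'E'
from h import *
c=([.6011,-.1877,.2289],[180,0,83.7])
for t in [([.541,-.376,.14],[180,0,67])]: print(rel(c,t))
E
```

```text
(array([-0. , -0. , 16.7]), array([-193.8,  -39.1,   88.9]))
```

>>> carry_out --steps '[[[0,0,5],[-40,-8,5],1],[[0,0,10],[-85,-17,20],1],[[0,0,16.7],[-130,-27,40],1],[[0,0,16.7],[-170,-35,65],1],[[0,0,16.7],[-190,-39,85],0.6],[[0,0,16.7],[-193.8,-39.1,88.9],0.6],[[0,0,16.7],[-193.8,-39.1,88.9],0.6],[[0,0,16.7],[-193.8,-39.1,88.9],0.6],[[0,0,16.7],[-193.8,-39.1,88.9],0.6],[[0,0,16.7],[-193.8,-39.1,88.9],0.6]]'

```text
t: 13.35
tool_pos: [0.541, -0.377, 0.1392]
tcp_rot: [180.0, -0.0, 67.0]
ft_force: [0.9, 0.3, 0.7]
opening: 0.603
```

```bash
python3 - <<'E'
from h import *
o=show(); s=snapshot('wrist'); save(s,'w6');
E
```

```text
t 13.35 pos [ 0.541  -0.377   0.1392] rot [ 1.7996e+02 -2.0000e-02  6.6970e+01] F [0.9 0.3 0.7] op 0.603 q [  1.4  36.6  44.7  97.3 -29.5  58.5  33.4]
```

View pics/w6.png

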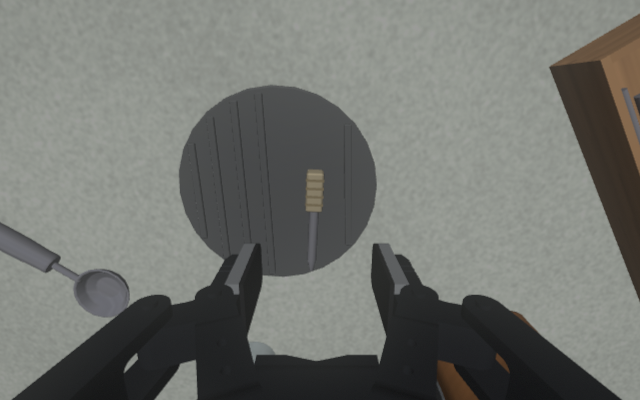

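```bash
python3 - <<'E'
from h import *
o=observe(); s=snapshot('wrist'); 
hsv=cv2.cvtColor(s['color'],cv2.COLOR_RGB2HSV)
m=((hsv[...,1]>60)&(hsv[...,0]>8)&(hsv[...,0]<30)&(hsv[...,2]>90)).astype(np.uint8); m[:160]=0;m[220:]=0;m[:,:300]=0;m[:,330:]=0
c=max(cv2.findContours(m,0,1)[0],key=cv2.contourArea);r=cv2.minAreaRect(c);print(r);bx=cv2.boxPoints(r)
W=np.array([onz(s,p,.022,o)[:2] for p in bx]);print(W, [np.linalg.norm(W[i]-W[i-1]) for i in range(4)]);print(W.mean(0))
A=onz(s,(312,212),.015,o);B=onz(s,(311.5,265),.015,o);print(A,B,np.degrees(np.arctan2(*(B-A)[1::-1])))
save(s,'w6z',(230,150,390,285),5)
print('triv',onz(s,(278,180),.008,o))
E
```

```text
((314.5, 188.5), (3.0, 17.0), 90.0)
[[ 0.53500722 -0.3718703 ]
 [ 0.54769448 -0.37727256]
 [ 0.54671816 -0.37960391]
 [ 0.53399657 -0.37418699]] [np.float64(0.00252754589741266), np.float64(0.013789520478056733), np.float64(0.0025275313419880676), np.float64(0.01382684834979915)]
[ 0.54085411 -0.37573344]
[ 0.529939   -0.39576303  0.015     ] [ 0.5096489  -0.44180927  0.015     ] -113.78051244067215
triv [ 0.51369011 -0.36023141  0.008     ]
```

View pics/w6z.png

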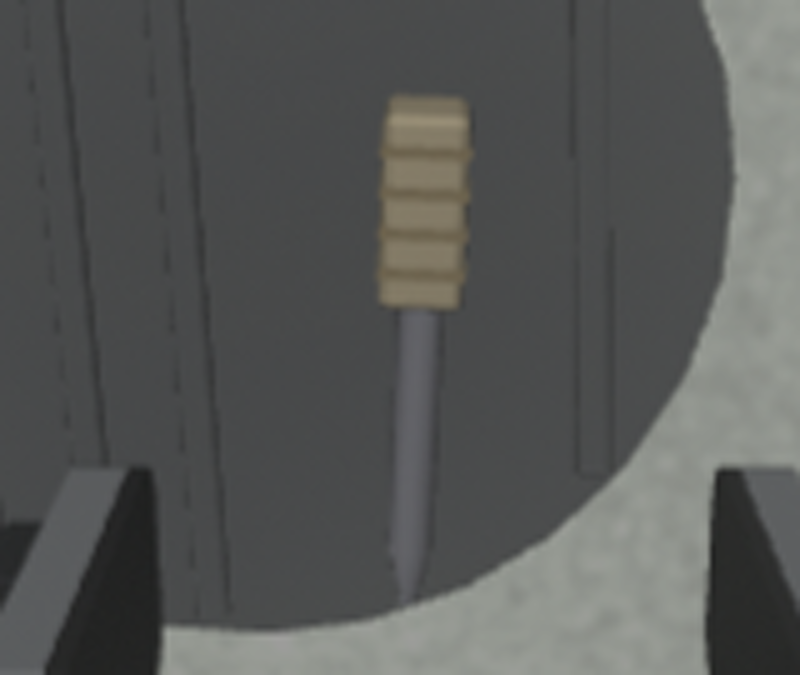

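```bash
python3 - <<'E'
from h import *
o=observe(); s=snapshot('wrist'); 
f=lambda x,y:(230+x/5,150+y/5)
A=onz(s,f(428,110),.022,o);B=onz(s,f(420,303),.022,o);Cc=onz(s,f(420,308),.015,o);D=onz(s,f(405,603),.015,o)
a=lambda A,B:np.degrees(np.arctan2(*(B-A)[1::-1]))
print(A,B,np.linalg.norm(A-B),a(A,B));print(Cc,D,np.linalg.norm(Cc-D),a(Cc,D))
u=(D-Cc)/np.linalg.norm(D-Cc)
print('centre by tip',D-.077*u,'by shaft',Cc-.017*u,'by front',B-.017*u)
c=([.541,-.377,.1392],[180,0,67])
E
```

```text
[ 0.54690829 -0.36357312  0.022     ] [ 0.53286316 -0.39311538  0.022     ] 0.03271101611263739 -115.42759510827376
[ 0.53150449 -0.39617571  0.015     ] [ 0.50686314 -0.44684887  0.015     ] 0.05634682731068879 -115.93273799440054
centre by tip [ 0.54053645 -0.37760215  0.015     ] by shaft [ 0.53893886 -0.38088748  0.015     ] by front [ 0.54029753 -0.37782714  0.022     ]
```

```bash
python3 - <<'E'
from h import *
c=([.541,-.377,.1392],[180,0,67])
print(rel(c,([.5402,-.378,.0115],[180,0,64.5])))
E
```

```text
(array([-0. , -0. ,  2.5]), array([ -1.2,  -0.3, 127.7]))
```

>>> carry_out --steps '[[[0,0,2.5],[-1.2,-0.3,40],0.4],[[0,0,2.5],[-1.2,-0.3,80],0.4],[[0,0,2.5],[-1.2,-0.3,110],0.4],[[0,0,2.5],[-1.2,-0.3,123],0.4],[[0,0,2.5],[-1.2,-0.3,127],0.4],[[0,0,2.5],[-1.2,-0.3,127],0.4],[[0,0,2.5],[-1.2,-0.3,127],0.1],[[0,0,2.5],[-1.2,-0.3,127],0.1],[[0,0,2.5],[-1.2,-0.3,127],0.1],[[0,0,2.5],[-1.2,-0.3,127],0.1]]' --newtons 40

```text
t: 14.75
tool_pos: [0.5405, -0.3791, 0.0129]
tcp_rot: [179.9, -0.0, 64.4]
ft_force: [0.5, -0.3, 5.9]
opening: 0.152
```

```bash
python3 - <<'E'
from h import *
o=show()
E
```

```text
t 14.75 pos [ 0.5405 -0.3791  0.0129] rot [179.88  -0.    64.41] F [ 0.5 -0.3  5.9] op 0.152 q [  5.5  45.1  38.8 101.1 -37.3  47.2  36.7]
```

>>> carry_out --steps '[[[0,0,0],[0,0,-15],0.1],[[0,0,10],[0,0,-25],0.1],[[0,0,20],[0,0,-25],0.1],[[0,0,30],[0,0,-25],0.1],[[0,0,40],[0,0,-25],0.1],[[0,0,50],[0,0,-25],0.1],[[0,0,60],[0,0,-25],0.1],[[0,0,70],[0,0,-25],0.1],[[0,0,80],[0,0,-25],0.1],[[0,0,90],[0,0,-25],0.1]]'

```text
t: 16.0
tool_pos: [0.5398, -0.3782, 0.0372]
tcp_rot: [-180.0, 0.0, -25.9]
ft_force: [0.3, 0.6, -0.1]
opening: 0.148
```

```bash
python3 - <<'E'
from h import *
o=show(); s=snapshot('wrist'); save(s,'w7')
E
```

```text
t 16.00 pos [ 0.5398 -0.3782  0.0372] rot [-1.7997e+02  1.0000e-02 -2.5910e+01] F [ 0.3  0.6 -0.1] op 0.148 q [ -6.   53.4  60.5 101.3 -54.1  59.7 -40.5]
```

View pics/w7.png

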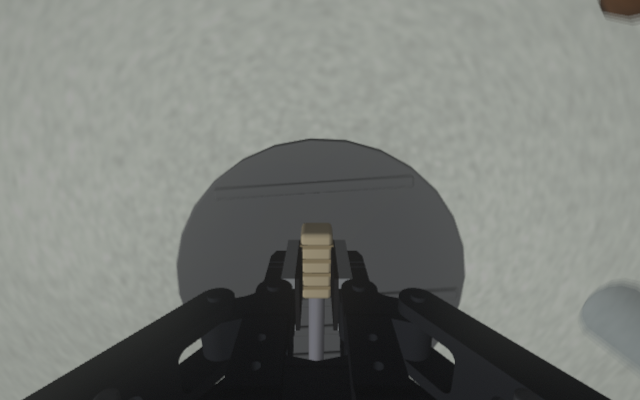

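>>> carry_out --steps '[[[0,0,5],[0,0,-30],0.1],[[0,0,14],[0,0,-70],0.1],[[0,0,23],[0,0,-110],0.1],[[0,0,32],[0,0,-110],0.1],[[0,0,41],[0,0,-110],0.1],[[0,0,50],[0,0,-110],0.1],[[0,0,59],[0,0,-110],0.1],[[0,0,68],[0,0,-110],0.1],[[0,0,70.5],[0,0,-110],0.1],[[0,0,70.5],[0,0,-110],0.1]]'

```text
t: 17.3
tool_pos: [0.5397, -0.3783, 0.147]
tcp_rot: [180.0, 0.0, -96.0]
ft_force: [0.5, -1.0, -0.5]
opening: 0.144
```

```bash
python3 - <<'E'
from h import *
o=show()
c=(o['tool_pos'],o['tcp_rot'])
E
```

```text
t 17.30 pos [ 0.5397 -0.3783  0.147 ] rot [ 1.800e+02  3.000e-02 -9.597e+01] F [ 0.5 -1.  -0.5] op 0.144 q [ -10.7   50.7   72.5   97.6  -51.1   71.7 -111.9]
```

```bash
python3 - <<'E'
from h import *
o=observe()
c=(o['tool_pos'],[180,0,-96])
print(rel(c,([.6276,-.2136,.13],[180,0,-96.4])))
E
```

```text
(array([ 0. , -0. ,  0.4]), array([-173. ,  -70.2,   17. ]))
```

>>> carry_out --steps '[[[0,0,0.4],[-15,-6,0],0.1],[[0,0,0.4],[-40,-16,2],0.1],[[0,0,0.4],[-70,-28,5],0.1],[[0,0,0.4],[-100,-41,10],0.1],[[0,0,0.4],[-130,-53,13],0.1],[[0,0,0.4],[-155,-63,16],0.1],[[0,0,0.4],[-168,-68,17],0.1],[[0,0,0.4],[-173,-70.2,17],0.1],[[0,0,0.4],[-173,-70.2,17],0.1],[[0,0,0.4],[-173,-70.2,17],0.1]]'

```text
t: 18.55
tool_pos: [0.6273, -0.2152, 0.1301]
tcp_rot: [-180.0, -0.0, -96.6]
ft_force: [-0.4, -0.2, -0.6]
opening: 0.146
```

```bash
python3 - <<'E'
from h import *
o=show(); s=snapshot('wrist'); save(s,'w8'); s=snapshot('top'); save(s,'t8',(300,110,460,230),5)
E
```

```text
t 18.55 pos [ 0.6273 -0.2152  0.1301] rot [-1.7998e+02 -2.0000e-02 -9.6610e+01] F [-0.4 -0.2 -0.6] op 0.146 q [ -26.4   52.6   72.4   97.8  -53.1   71.3 -127.5]
```

View pics/w8.png

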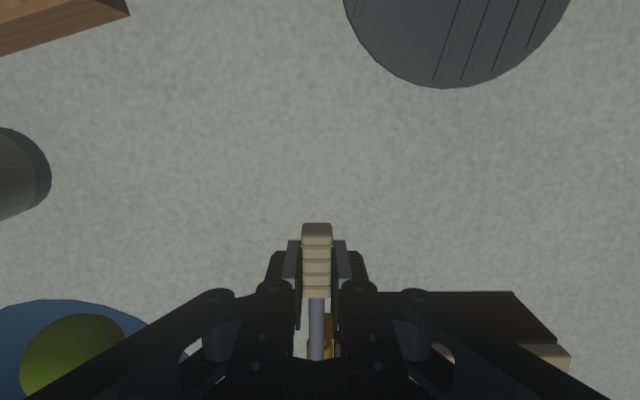

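View pics/t8.png

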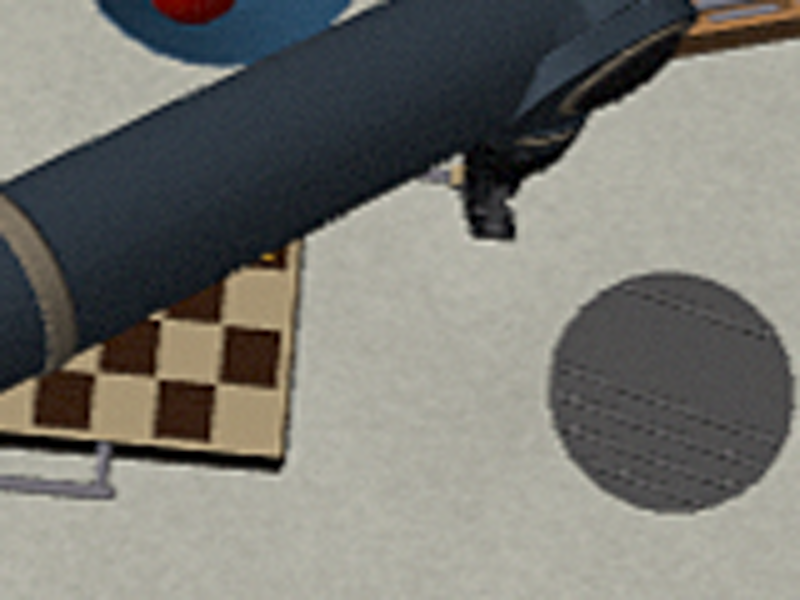

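```bash
python3 - <<'E'
from h import *
s=snapshot('side'); save(s,'s8'); s=snapshot('wrist'); save(s,'w8z',(270,210,370,370),6) 
c=cv2.imread('pics/w8z.png'); cv2.imwrite('pics/w8z.png',c[:,:][360:,])
E
```

```text
(no output)
```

View pics/s8.png

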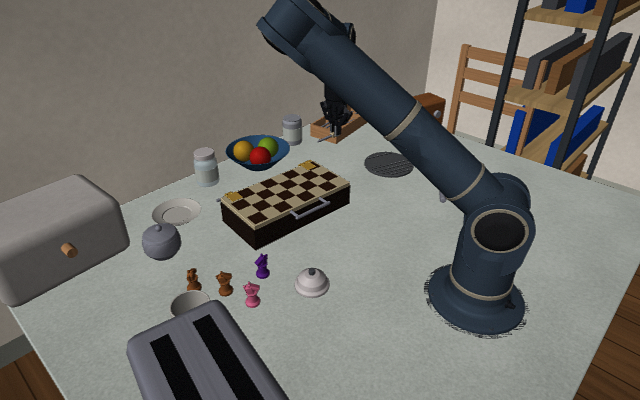

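View pics/w8z.png

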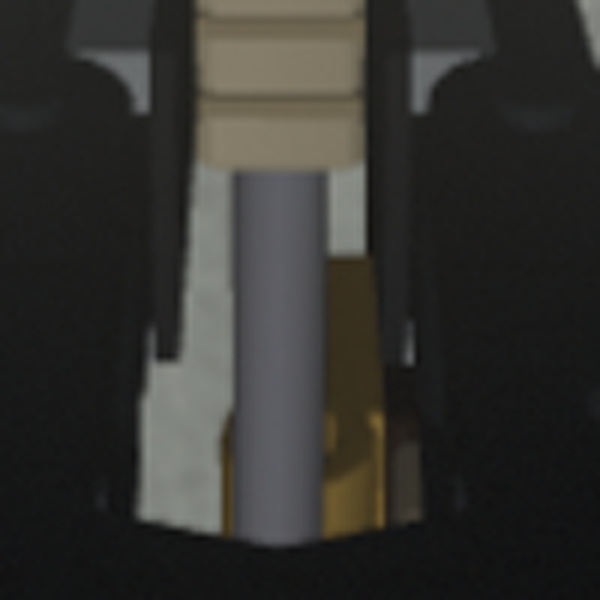

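```bash
python3 - <<'E'
from h import *
o=observe(); s=snapshot('wrist')
f=lambda x,y:(270+x/6,210+(360+y)/6)
l=onz(s,f(223,470),.064,o);r=onz(s,f(385,470),.064,o); m=(l+r)/2
print(l,r,np.linalg.norm(l-r))
ex=np.array([.9938,-.1115]);ey=np.array([.1115,.9938])
print('axis pt',m,'vs nominal hole x-comp',ex@(m[:2]-[.639,-.1122]))
Rm,p=T(o['tool_pos'],o['tcp_rot'])[:3,:3],o['tool_pos']
# shaft at tool frame plane z_tool=-0.002
for y in (200,300,500):
    a=onz(s,f(((236 if y<250 else 234)+327)/2 if y<400 else (233+324)/2,y),p[2]+.002,o); print('shaft',y,Rm.T@(a-p), 'lat',ex@(a[:2]-[.639,-.1122]))
g=onz(s,f(281,60),p[2]+.009,o);print('grip',Rm.T@(g-p))
E
```

```text
[ 0.64773133 -0.10608146  0.064     ] [ 0.62726315 -0.10372598  0.064     ] 0.02060326710447701
axis pt [ 0.63749724 -0.10490372  0.064     ] vs nominal hole x-comp -0.00230697933378028
shaft 200 [-0.02335519 -0.00035251 -0.00200069] lat 0.0004753030739512018
shaft 300 [-0.03300646 -0.00043057 -0.00200098] lat 0.0005814159902242963
shaft 500 [-0.0533375  -0.00059502 -0.00200159] lat 0.0008049497247002871
grip [-0.00616442 -0.00041344 -0.00900016]
```

>>> carry_out --steps '[[[0,0,0],[0,1,15],0.1],[[0,0,0],[0,1,35],0.1],[[0,0,0],[0,1,50],0.1],[[0,0,0],[0,1,60],0.1],[[0,0,0],[0,1,66],0.1],[[0,0,0],[0,1,68],0.1],[[0,0,0],[0,1,68],0.1],[[0,0,0],[0,1,68],0.1],[[0,0,0],[0,1,68],0.1],[[0,0,0],[0,1,68],0.1]]'

```text
t: 20.05
tool_pos: [0.627, -0.2139, 0.0619]
tcp_rot: [-180.0, 0.0, -96.5]
ft_force: [-0.5, 0.9, -0.1]
opening: 0.149
```

```bash
python3 - <<'E'
from h import *
o=show(); s=snapshot('wrist'); save(s,'w9z',(265,280,365,370),8); s=snapshot('side'); save(s,'s9',(280,110,380,190),8); s=snapshot('top'); save(s,'t9',(300,110,460,230),5)
E
```

```text
t 20.05 pos [ 0.627  -0.2139  0.0619] rot [-179.99    0.    -96.5 ] F [-0.5  0.9 -0.1] op 0.149 q [ -24.4   55.2   66.6  100.3  -56.3   65.  -125.7]
```

View pics/w9z.png

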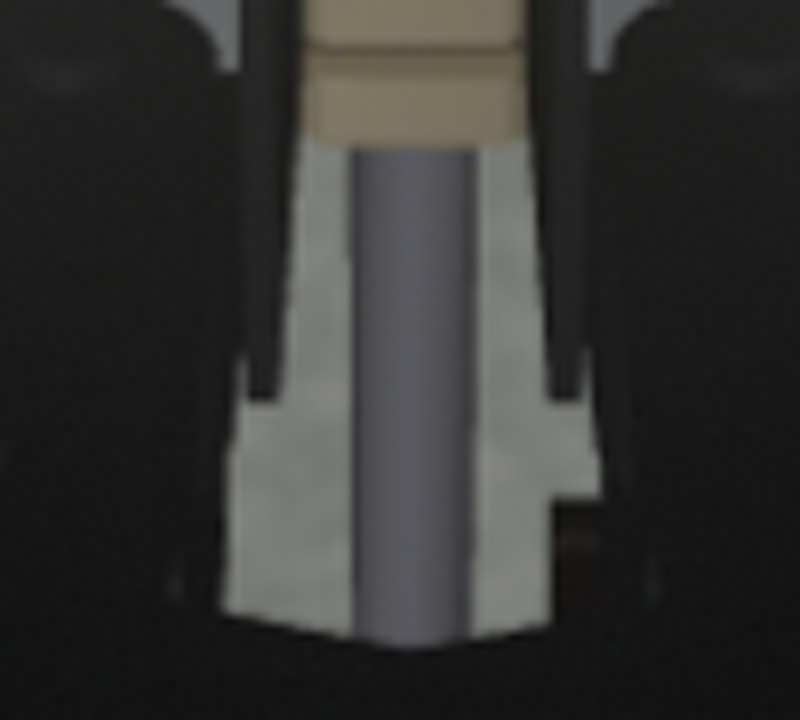

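View pics/s9.png

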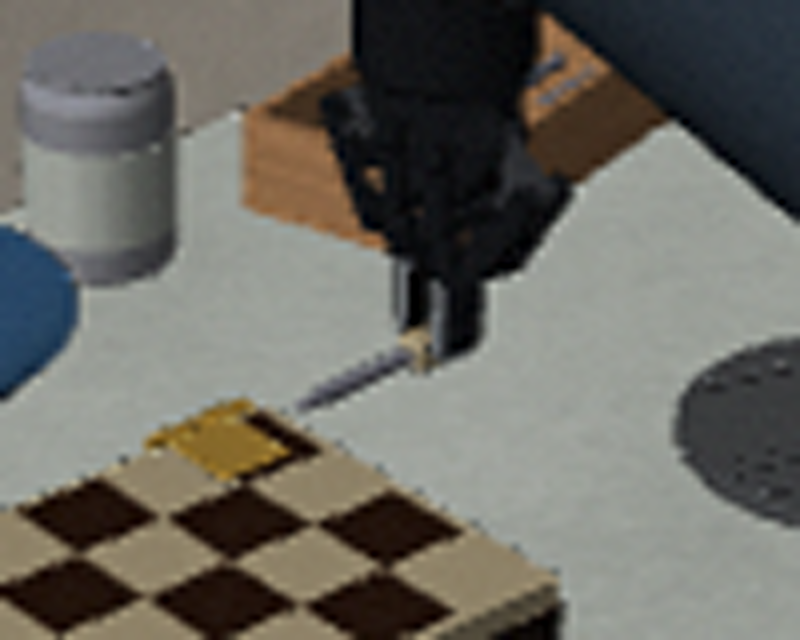

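View pics/t9.png

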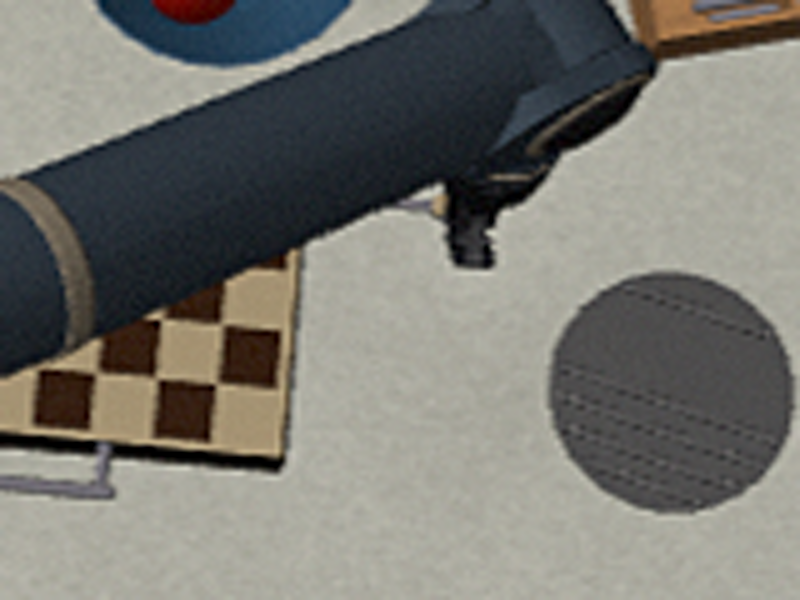

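>>> carry_out --steps '[[[0,0,0],[0,0,-10],0.1],[[0,0,0],[0,0,-22],0.1],[[0,0,0],[-15,3,-22],0.1],[[0,0,0],[-30,3,-22],0.1],[[0,0,0],[-45,3,-22],0.1],[[0,0,0],[-57,3,-22],0.1],[[0,0,0],[-60,3,-22],0.1],[[0,0,0],[-60,3,-22],0.1],[[0,0,0],[-60,3,-22],0.1],[[0,0,0],[-60,3,-22],0.1]]'

```text
t: 21.45
tool_pos: [0.6306, -0.1546, 0.0839]
tcp_rot: [-180.0, -0.0, -96.6]
ft_force: [0.5, 0.0, -1.0]
opening: 0.144
```

```bash
python3 - <<'E'
from h import *
o=show(); s=snapshot('wrist'); save(s,'w10z',(265,280,365,370),8); s=snapshot('side'); save(s,'s10',(280,110,380,190),8)
E
```

```text
t 21.45 pos [ 0.6306 -0.1546  0.0839] rot [-1.7999e+02 -1.0000e-02 -9.6550e+01] F [ 0.5  0.  -1. ] op 0.144 q [ -31.    53.2   68.4  101.6  -54.7   65.8 -131. ]
```

View pics/w10z.png

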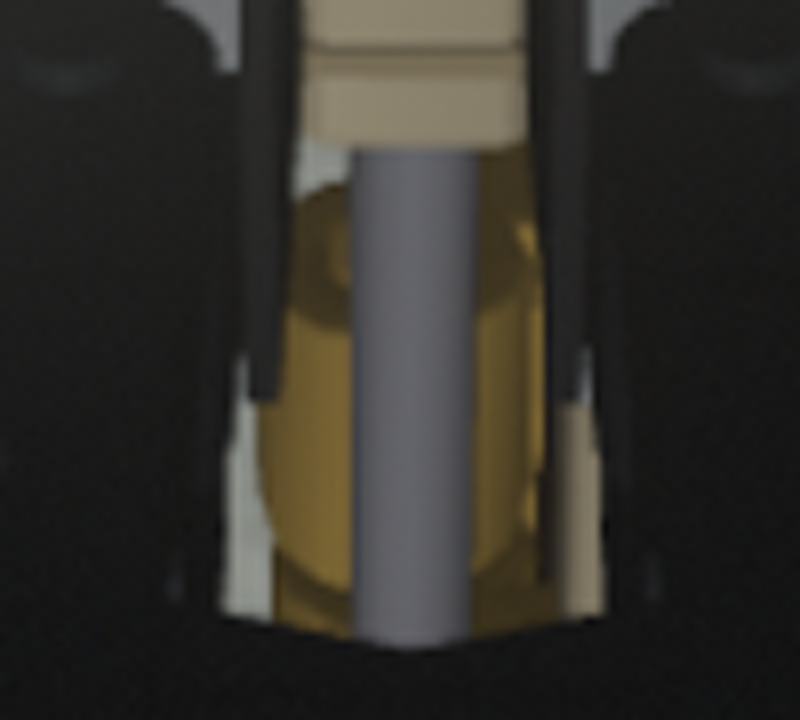

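View pics/s10.png

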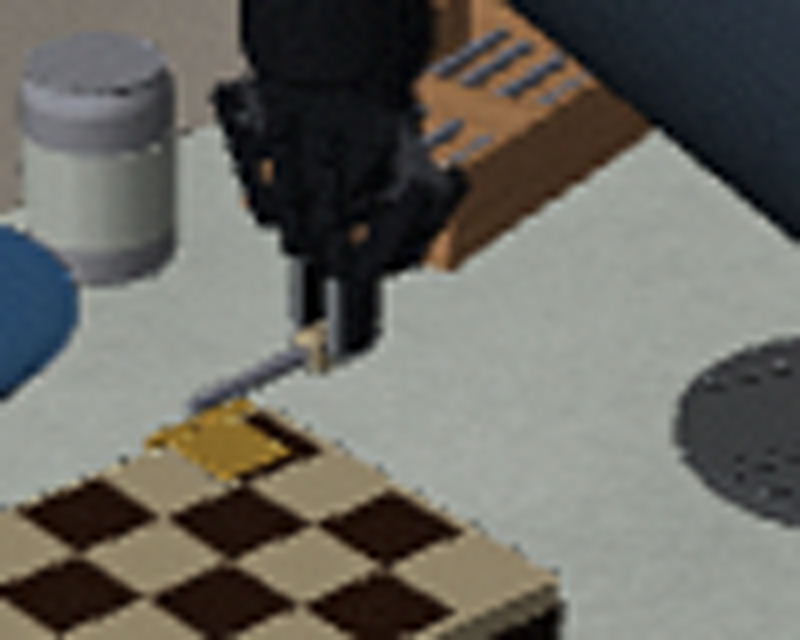

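```bash
python3 - <<'E'
from h import *
o=observe(); s=snapshot('side')
M=T(o['tool_pos'],o['tcp_rot'])
for x in (-.077,-.017,-0.0,.017):
    P=(M@[x,0,-.002,1])[:3]; uv=proj(s,P); print(x,P,(uv-[280,110])*8)
ex=np.array([.9938,-.1115]);ey=np.array([.1115,.9938]);c=np.array([.5628,.0658])
for q in [(85-14,-170),(-85,-170)]:
    P=np.r_[c+q[0]/1e3*ex+q[1]/1e3*ey,.078]; print(q,(proj(s,P)-[280,110])*8)
E
```

```text
-0.077 [ 0.63937269 -0.07788936  0.08579717] [181.16143522 396.24983046]
-0.017 [ 0.63253985 -0.13749902  0.0857987 ] [298.11708597 349.88750011]
-0.0 [ 0.63060388 -0.15438843  0.08579914] [330.28848098 337.13445369]
0.017 [ 0.6286679  -0.17127783  0.08579958] [362.04839691 324.54452148]
(71, -170) [285.40704872 405.24502156]
(-85, -170) [557.89047225 563.86019532]
```

>>> carry_out --steps '[[[0,0,0],[30,-0.8,0],0.1],[[0,0,0],[55,-0.8,0],0.1],[[0,0,0],[62,-0.8,0],0.1],[[0,0,0],[62,-0.8,10],0.1],[[0,0,0],[62,-0.8,20],0.1],[[0,0,0],[62,-0.8,22],0.1],[[0,0,0],[62,-0.8,22],0.1],[[0,0,0],[55,-0.8,22],0.1],[[0,0,0],[45,-0.8,22],0.1],[[0,0,0],[38,-0.8,22],0.1]]'

```text
t: 22.85
tool_pos: [0.6276, -0.1904, 0.0618]
tcp_rot: [-180.0, 0.0, -96.4]
ft_force: [0.2, 1.0, -0.4]
opening: 0.15
```

>>> carry_out --steps '[[[0,0,0],[-2,0,0],0.1],[[0,0,0],[-4,0,0],0.1],[[0,0,0],[-6,0,0],0.1],[[0,0,0],[-8,0,0],0.1],[[0,0,0],[-10,0,0],0.1],[[0,0,0],[-12,0,0],0.1],[[0,0,0],[-14,0,0],0.1],[[0,0,0],[-16,0,0],0.1],[[0,0,0],[-18,0,0],0.1],[[0,0,0],[-20,0,0],0.1]]'

```text
t: 24.1
tool_pos: [0.6299, -0.1724, 0.0624]
tcp_rot: [-179.9, -0.0, -96.5]
ft_force: [-0.3, -4.0, 5.9]
opening: 0.149
```

```bash
python3 - <<'E'
from h import *
o=show(); s=snapshot('wrist'); save(s,'w11z',(265,210,365,370),4.5); s=snapshot('side'); save(s,'s11',(280,110,380,190),8)
E
```

```text
t 24.10 pos [ 0.6299 -0.1724  0.0624] rot [-1.7993e+02 -3.0000e-02 -9.6530e+01] F [-0.3 -4.   5.9] op 0.149 q [ -28.3   54.1   66.   101.7  -55.6   63.7 -129.3]
```

View pics/w11z.png

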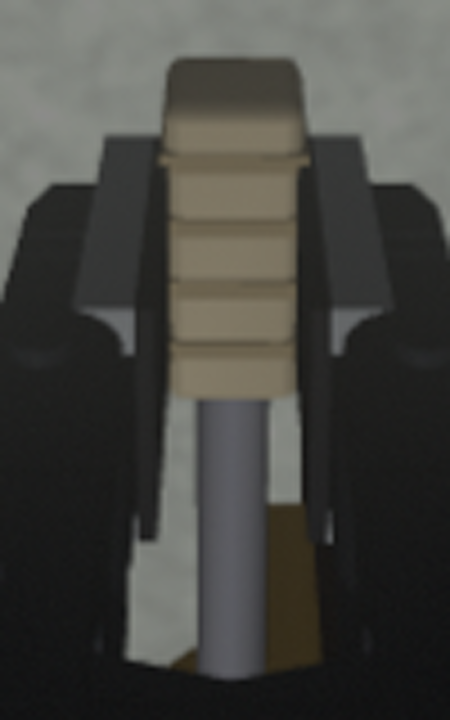

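View pics/s11.png

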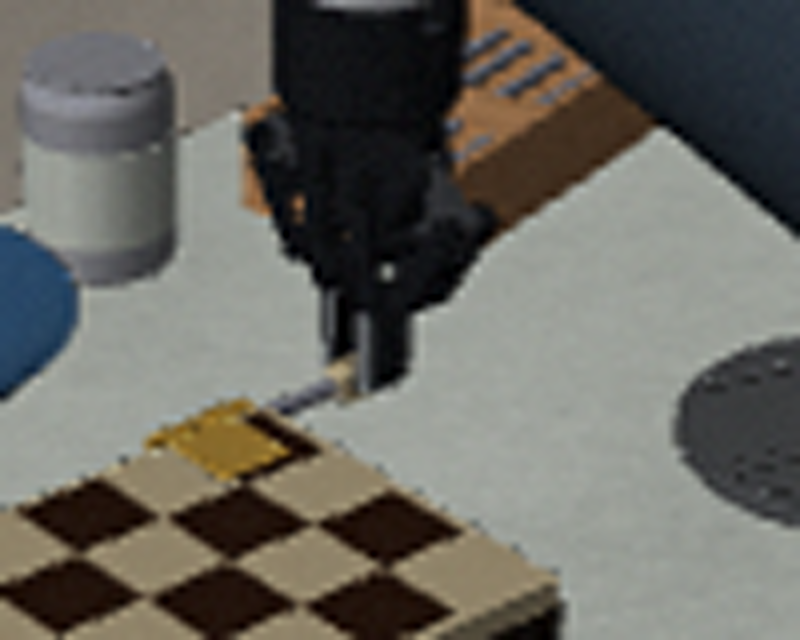

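>>> carry_out --steps '[[[0,0,0],[0,0,-1],0.1],[[0,0,0],[0,0,-1.7],0.1],[[0,0,0],[-2,0,-1.7],0.1],[[0,0,0],[-4,0,-1.7],0.1],[[0,0,0],[-6,0,-1.7],0.1],[[0,0,0],[-8,0,-1.7],0.1],[[0,0,0],[-10,0,-1.7],0.1],[[0,0,0],[-12,0,-1.7],0.1],[[0,0,0],[-12,0,-1.7],0.1],[[0,0,0],[-12,0,-1.7],0.1]]'

```text
t: 25.45
tool_pos: [0.6309, -0.1594, 0.0633]
tcp_rot: [180.0, 0.1, -96.5]
ft_force: [0.2, -0.4, 2.1]
opening: 0.144
```

```bash
python3 - <<'E'
from h import *
o=show(); s=snapshot('wrist'); save(s,'w12z',(265,210,365,370),4.5)
E
```

```text
t 25.45 pos [ 0.6309 -0.1594  0.0633] rot [ 1.7999e+02  6.0000e-02 -9.6480e+01] F [ 0.2 -0.4  2.1] op 0.144 q [ -29.6   53.9   66.1  101.9  -55.5   63.8 -130.2]
```

View pics/w12z.png

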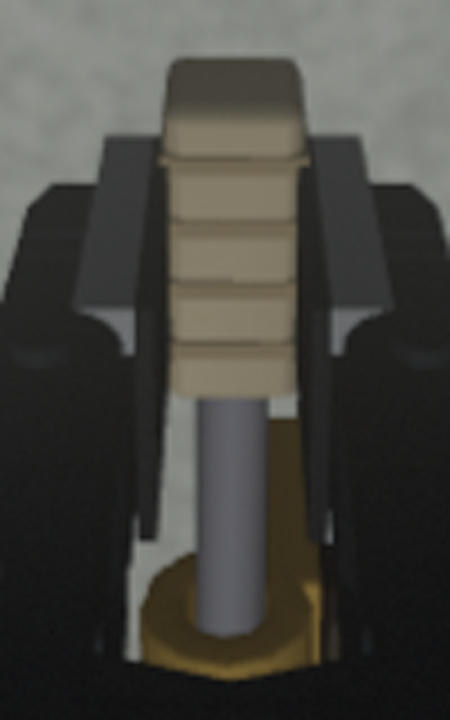

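>>> carry_out --steps '[[[0,0,0],[-2,0,-0.5],0.1],[[0,0,0],[-4,0,-0.5],0.1],[[0,0,0],[-6,0,-0.5],0.1],[[0,0,0],[-8,0,-0.5],0.1],[[0,0,0],[-10,0,-0.5],0.1],[[0,0,0],[-12,0,-0.5],0.1],[[0,0,0],[-14,0,-0.5],0.1],[[0,0,0],[-16,0,-0.5],0.1],[[0,0,0],[-18,0,-0.5],0.1],[[0,0,0],[-20,0,-0.5],0.1]]'

```text
t: 26.75
tool_pos: [0.6329, -0.1398, 0.0637]
tcp_rot: [180.0, 0.0, -96.5]
ft_force: [-0.4, -1.7, -1.0]
opening: 0.149
```

```bash
python3 - <<'E'
from h import *
o=show(); s=snapshot('wrist'); save(s,'w13z',(265,210,365,370),4.5)
E
```

```text
t 26.75 pos [ 0.6329 -0.1398  0.0637] rot [ 1.7997e+02  1.0000e-02 -9.6490e+01] F [-0.4 -1.7 -1. ] op 0.149 q [ -31.5   53.8   66.3  102.3  -55.5   63.8 -131.8]
```

View pics/w13z.png

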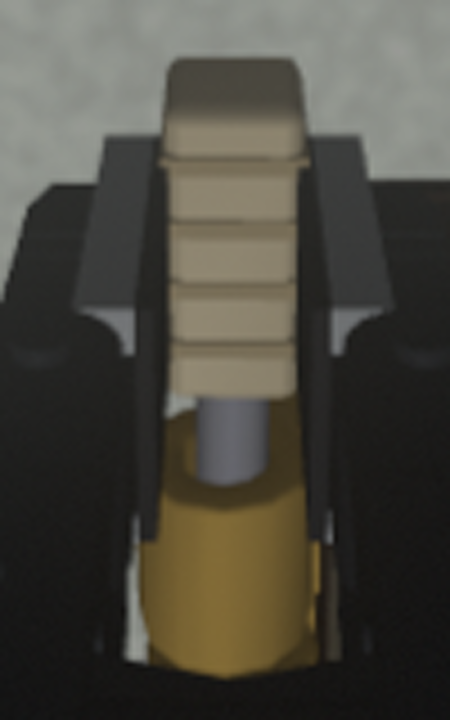

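>>> carry_out --steps '[[[0,0,0],[-2,0,0],0.1],[[0,0,0],[-4,0,0],0.1],[[0,0,0],[-6,0,0],0.1],[[0,0,0],[-8,0,0],0.1],[[0,0,0],[-10,0,0],0.1],[[0,0,0],[-11,0,0],0.1],[[0,0,0],[-12,0,0],0.1],[[0,0,0],[-13,0,0],0.1],[[0,0,0],[-13.5,0,0],0.1],[[0,0,0],[-14,0,0],0.1]]'

```text
t: 28.05
tool_pos: [0.6345, -0.1283, 0.0639]
tcp_rot: [-179.9, -0.2, -96.6]
ft_force: [2.6, -7.3, -6.2]
opening: 0.146
```

```bash
python3 - <<'E'
from h import *
o=show(); s=snapshot('wrist'); save(s,'w14z',(265,210,365,370),4.5)
E
```

```text
t 28.05 pos [ 0.6345 -0.1283  0.0639] rot [-179.94   -0.22  -96.58] F [ 2.6 -7.3 -6.2] op 0.146 q [ -32.8   53.8   66.5  102.5  -55.5   63.6 -133. ]
```

View pics/w14z.png

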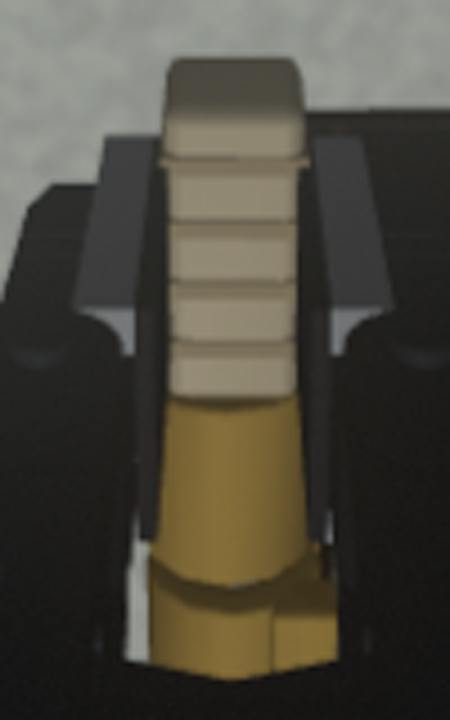

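>>> carry_out --steps '[[[0,0,0],[-1,0,0.5],0.1],[[0,0,0],[-2,0,0.7],0.1],[[0,0,0],[-3,0,0.7],0.1],[[0,0,0],[-3,0,0.7],0.1],[[0,0,0],[-3,0,0.7],0.1],[[0,0,0],[-1,0,0.7],0.1],[[0,0,0],[0,0,0.7],0.2],[[0,0,0],[0,0,0.7],0.4],[[0,0,0],[0,0,0.7],0.45],[[0,0,0],[0,0,-3],0.45]]'

```text
t: 29.35
tool_pos: [0.6346, -0.1255, 0.0669]
tcp_rot: [180.0, 0.1, -96.5]
ft_force: [-0.3, 0.2, 0.5]
opening: 0.45
```

>>> carry_out --steps '[[[0,0,0],[0,0,-30],0.45],[[0,0,0],[0,0,-70],0.45],[[0,0,0],[0,0,-110],0.45],[[0,0,0],[0,0,-140],0.45],[[0,0,0],[0,0,-140],0.45],[[0,0,0],[0,0,-140],0.45],[[0,0,0],[0,0,-140],0.45],[[0,0,0],[0,0,-140],0.45],[[0,0,0],[0,0,-140],0.45],[[0,0,0],[0,0,-140],0.45]]'

```text
t: 30.6
tool_pos: [0.6347, -0.1262, 0.2068]
tcp_rot: [180.0, -0.0, -96.5]
ft_force: [0.2, 1.1, -0.3]
opening: 0.449
```

```bash
python3 - <<'E'
from h import *
o=show(); s=snapshot('wrist'); save(s,'w15z',(240,160,400,290),5); s=snapshot('side'); save(s,'s15')
E
```

```text
t 30.60 pos [ 0.6347 -0.1262  0.2068] rot [179.98  -0.   -96.5 ] F [ 0.2  1.1 -0.3] op 0.449 q [ -35.5   43.4   71.4   96.1  -42.9   72.9 -141.5]
```

View pics/w15z.png

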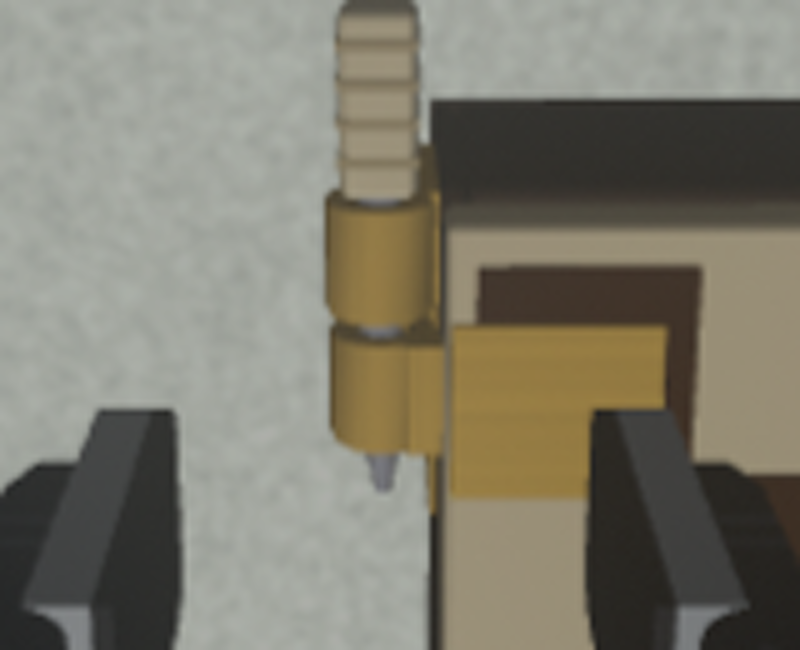

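View pics/s15.png

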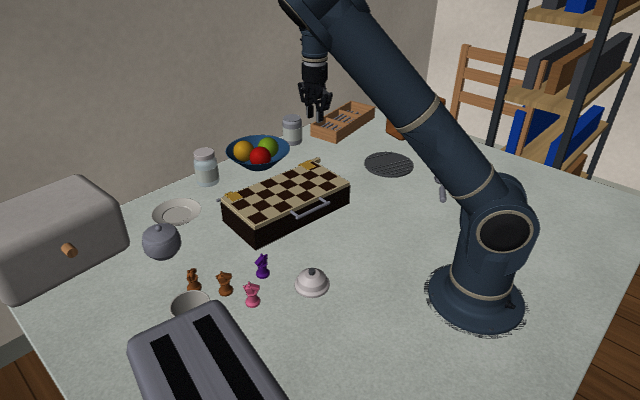

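```bash
python3 - <<'E'
from h import *
o=observe(); s=snapshot('wrist'); save(s,'w15y',(300,185,340,215),20)
f=lambda x,y:(240+x/5,160+y/5)
ey=np.array([.1115,.9938])
g=onz(s,f(378,198),.071,o);k=onz(s,f(382,212),.074,o);t=onz(s,f(384,491),.064,o);r=onz(s,f(378,12),.071,o)
print([round(float(ey@v[:2])*1000,1) for v in (r,g,k,t)])
E
```

```text
[-74.5, -41.3, -39.7, 19.4]
```

View pics/w15y.png

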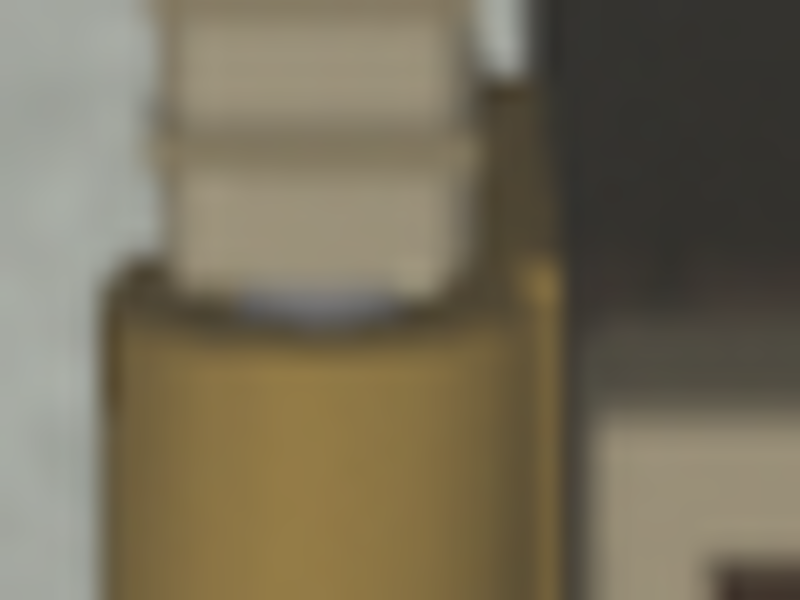

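>>> carry_out --steps '[[[0,0,0],[0,0,40],0.4],[[0,0,0],[0,0,80],0.4],[[0,0,0],[0,0,115],0.4],[[0,0,0],[0,0,135],0.4],[[0,0,0],[0,0,142],0.4],[[0,0,0],[0,0,143],0.4],[[0,0,0],[0,0,143],0.1],[[0,0,0],[0,0,143],0.1],[[0,0,0],[0,0,143],0.1],[[0,0,0],[-1,0,143],0.1]]'

```text
t: 32.0
tool_pos: [0.6353, -0.1265, 0.0651]
tcp_rot: [-179.9, -0.1, -96.5]
ft_force: [0.9, -3.7, 4.5]
opening: 0.145
```

>>> carry_out --steps '[[[0,0,0],[-1,0,0],0.1],[[0,0,0],[-2,0,0],0.1],[[0,0,0],[-3,0,0],0.1],[[0,0,0],[-4,0,0],0.1],[[0,0,0],[-4.5,0,0],0.1],[[0,0,0],[-5,0,0],0.1],[[0,0,0],[-5,0,0],0.1],[[0,0,0],[-5,0,0],0.1],[[0,0,0],[-5,0,0],0.1],[[0,0,0],[-5,0,0],0.1]]'

```text
t: 33.25
tool_pos: [0.6353, -0.1256, 0.0652]
tcp_rot: [-179.8, -0.5, -96.7]
ft_force: [1.1, -10.7, 2.7]
opening: 0.142
```

```bash
python3 - <<'E'
from h import *
o=show(); s=snapshot('wrist'); save(s,'w16z',(265,210,365,370),4.5)
E
```

```text
t 33.25 pos [ 0.6353 -0.1256  0.0652] rot [-179.8    -0.48  -96.69] F [  1.1 -10.7   2.7] op 0.142 q [ -31.8   51.1   62.9  102.5  -52.    60.7 -135.9]
```

View pics/w16z.png

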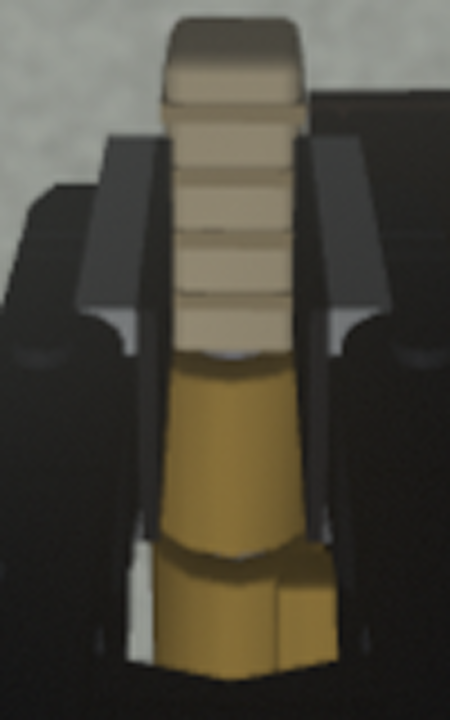

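>>> carry_out --steps '[[[0,0,0],[0,0,0],0.25],[[0,0,0],[0,0,0],0.4],[[0,0,0],[0,0,0],0.4],[[0,0,0],[6,0,0],0.4],[[0,0,0],[13,0,0],0.4],[[0,0,0],[13,0,0],0.4],[[0,0,0],[13,0,0],0.1],[[0,0,0],[13,0,0],0.1],[[0,0,0],[13,0,0],0.1],[[0,0,0],[13,0,0],0.1]]'

```text
t: 34.55
tool_pos: [0.6342, -0.1327, 0.064]
tcp_rot: [-180.0, 0.0, -96.5]
ft_force: [1.4, -0.3, -1.0]
opening: 0.144
```

>>> carry_out --steps '[[[0,0,0],[-1,0,0],0.1],[[0,0,0],[-2,0,0],0.1],[[0,0,0],[-3,0,0],0.1],[[0,0,0],[-4,0,0],0.1],[[0,0,0],[-5,0,0],0.1],[[0,0,0],[-6,0,0],0.1],[[0,0,0],[-7,0,0],0.1],[[0,0,0],[-7,0,0],0.1],[[0,0,0],[-7,0,0],0.1],[[0,0,0],[-7,0,0],0.1]]'

```text
t: 35.8
tool_pos: [0.634, -0.1323, 0.0646]
tcp_rot: [-179.8, -0.6, -96.7]
ft_force: [1.3, -11.4, -3.3]
opening: 0.149
```

```bash
python3 - <<'E'
from h import *
o=show(); s=snapshot('wrist'); save(s,'w17z',(265,210,365,370),4.5)
E
```

```text
t 35.80 pos [ 0.634  -0.1323  0.0646] rot [-179.85   -0.58  -96.73] F [  1.3 -11.4  -3.3] op 0.149 q [ -31.2   51.2   62.8  102.5  -52.    60.6 -135.4]
```

View pics/w17z.png

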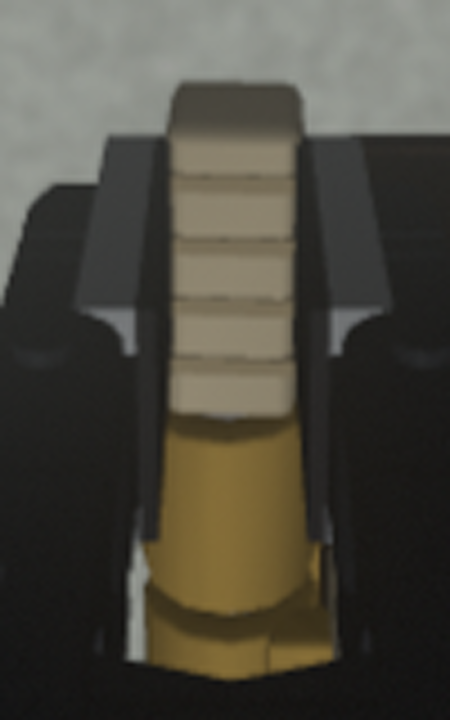

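>>> carry_out --steps '[[[0,0,0],[0,0,0.7],0.1],[[0,0,0],[-2,0,1.5],0.1],[[0,0,0.8],[-4,0.5,1.5],0.1],[[0,0,-0.8],[-5,-0.5,1],0.1],[[0,0,0.8],[-6,0.5,0.5],0.1],[[0,0,-0.8],[-6,-0.5,1.5],0.1],[[0,0,0],[-6,0,1],0.1],[[0,0,0],[-6,0,1],0.1],[[0,0,0],[-6,0,1],0.1],[[0,0,0],[-6,0,1],0.1]]'

```text
t: 37.1
tool_pos: [0.634, -0.1322, 0.0647]
tcp_rot: [-179.7, -1.1, -96.9]
ft_force: [0.8, -20.6, -4.4]
opening: 0.149
```

```bash
python3 - <<'E'
from h import *
o=show(); s=snapshot('wrist'); save(s,'w18z',(265,210,365,370),4.5)
E
```

```text
t 37.10 pos [ 0.634  -0.1322  0.0647] rot [-179.71   -1.1   -96.94] F [  0.8 -20.6  -4.4] op 0.149 q [ -31.6   51.2   63.   102.6  -51.8   60.2 -135.9]
```

View pics/w18z.png

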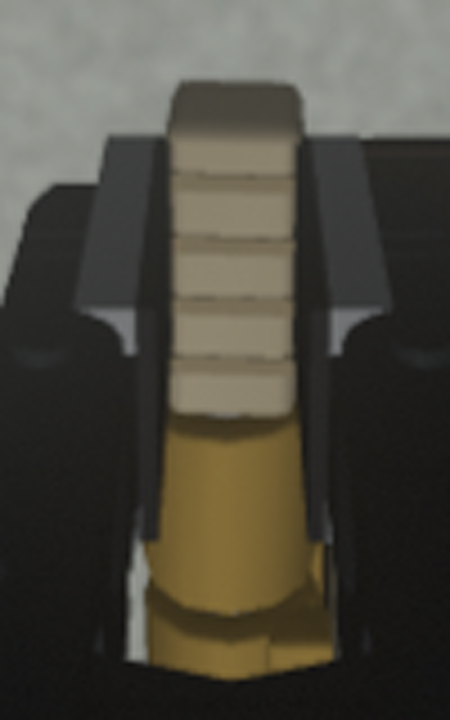

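>>> carry_out --steps '[[[0,0,0],[4,0,0],0.1],[[0,0,0],[9,0,0],0.1],[[0,0,0],[9,0,0],0.1],[[0,0,0],[9,0,0],0.3],[[0,0,0],[9,0,0],0.45],[[0,0,0],[9,0,0],0.45],[[0,0,0],[9,0,-20],0.45],[[0,0,0],[9,0,-60],0.45],[[0,0,0],[9,0,-100],0.45],[[0,0,0],[9,0,-141],0.45]]'

```text
t: 38.4
tool_pos: [0.6343, -0.1293, 0.2065]
tcp_rot: [-180.0, -0.0, -96.5]
ft_force: [0.6, -0.7, 0.1]
opening: 0.451
```

```bash
python3 - <<'E'
from h import *
o=show(); s=snapshot('wrist'); save(s,'w19z',(290,180,350,280),6); s=snapshot('top'); save(s,'t19',(240,120,380,220),5)
E
```

```text
t 38.40 pos [ 0.6343 -0.1293  0.2065] rot [-1.7996e+02 -1.0000e-02 -9.6520e+01] F [ 0.6 -0.7  0.1] op 0.451 q [ -34.8   42.5   70.1   96.1  -41.9   72.1 -142.1]
```

View pics/w19z.png

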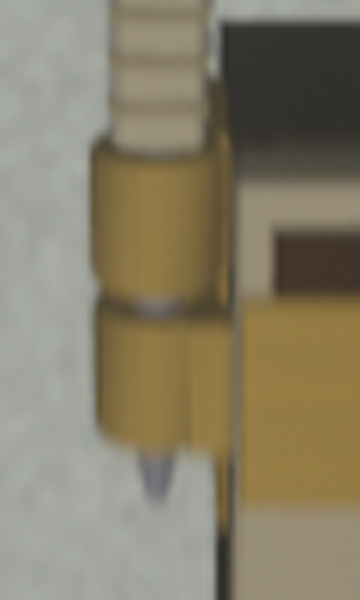

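```bash
python3 - <<'E'
from h import *
c=([.6343,-.1293,.2065],[180,0,-96.5])
a=([.54,-.04,.26],[180,0,-6.5]);b=([.442,.080,.12],[180,0,83.5])
print(rel(c,a),rel(a,b))
E
```

```text
(array([ -0.,   0., -90.]), array([-78.1, 103.8, -53.5])) (array([  0.,   0., -90.]), array([-111. , -108.1,  140. ]))
```

>>> carry_out --steps '[[[0,0,-9],[-5,5,-30],0.3],[[0,0,-18],[-12,15,-53.5],0.3],[[0,0,-28],[-20,27,-53.5],0.3],[[0,0,-38],[-30,40,-53.5],0.3],[[0,0,-48],[-40,53,-53.5],0.3],[[0,0,-58],[-50,66,-53.5],0.3],[[0,0,-68],[-60,80,-53.5],0.3],[[0,0,-78],[-70,93,-53.5],0.3],[[0,0,-86],[-78,103.8,-53.5],0.3],[[0,0,-90],[-78,103.8,-53.5],0.3]]'

```text
t: 39.75
tool_pos: [0.5391, -0.0393, 0.2579]
tcp_rot: [-179.9, 0.0, -6.3]
ft_force: [0.7, 0.5, -0.1]
opening: 0.298
```

>>> carry_out --steps '[[[0,0,-9],[-11,-11,0],0.3],[[0,0,-19],[-24,-24,0],0.3],[[0,0,-29],[-37,-36,0],0.3],[[0,0,-39],[-50,-49,0],0.3],[[0,0,-49],[-63,-61,0],0.3],[[0,0,-59],[-75,-73,0],0.3],[[0,0,-69],[-87,-85,20],0.3],[[0,0,-79],[-99,-97,60],0.3],[[0,0,-86],[-108,-105,100],0.3],[[0,0,-90],[-111,-108,140],0.3]]'

```text
t: 41.0
tool_pos: [0.4415, 0.0804, 0.1169]
tcp_rot: [180.0, -0.1, 83.7]
ft_force: [0.8, 0.3, 0.4]
opening: 0.298
```

```bash
python3 - <<'E'
from h import *
o=show(); s=snapshot('wrist'); save(s,'w20')
E
```

```text
t 41.00 pos [0.4415 0.0804 0.1169] rot [ 1.7997e+02 -7.0000e-02  8.3680e+01] F [0.8 0.3 0.4] op 0.298 q [-45.8  16.4  35.8 125.8 -14.5  41.6  -6.5]
```

View pics/w20.png

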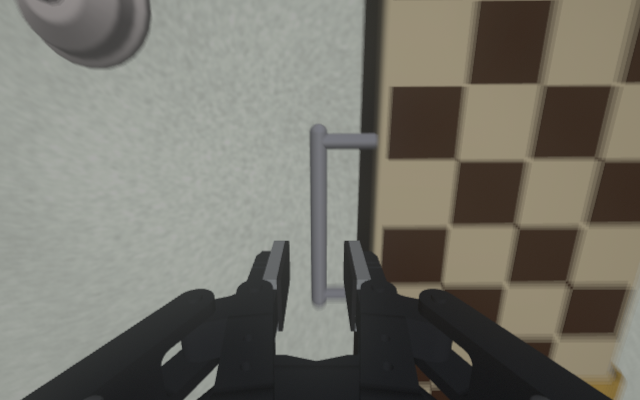

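```bash
python3 - <<'E'
import numpy as np
p=np.arcsin(7/214)
f=lambda t:np.array([(213.9-214*np.cos(t+p)),-(214*np.sin(t+p)-7)])
A=np.linspace(0.03,.75,10); print([list(np.round(f(t),1)) for t in A])
B=np.r_[np.linspace(.84,1.44,8),1.48,1.515]; print([list(np.round(f(t)-f(.75),1)) for t in B])
E
```

```text
[[np.float64(0.3), np.float64(-6.4)], [np.float64(2.1), np.float64(-23.4)], [np.float64(5.2), np.float64(-40.3)], [np.float64(9.6), np.float64(-56.8)], [np.float64(15.4), np.float64(-72.9)], [np.float64(22.4), np.float64(-88.5)], [np.float64(30.6), np.float64(-103.5)], [np.float64(40.1), np.float64(-117.8)], [np.float64(50.6), np.float64(-131.3)], [np.float64(62.2), np.float64(-143.9)]]
[[np.float64(14.2), np.float64(-13.0)], [np.float64(28.7), np.float64(-24.2)], [np.float64(44.2), np.float64(-34.1)], [np.float64(60.4), np.float64(-42.6)], [np.float64(77.3), np.float64(-49.7)], [np.float64(94.7), np.float64(-55.4)], [np.float64(112.6), np.float64(-59.5)], [np.float64(130.8), np.float64(-62.1)], [np.float64(139.3), np.float64(-62.7)], [np.float64(146.8), np.float64(-63.0)]]
```

>>> carry_out --steps '[[[0,0,0],[0,0,25],0.3],[[0,0,0],[0,0,45],0.3],[[0,0,0],[0,0,58],0.3],[[0,0,0],[0,0,64],0.3],[[0,0,0],[0,0,66],0.3],[[0,0,0],[0,0,66],0.05],[[0,0,0],[0,0,66],0.05],[[0,0,0],[0,0,66],0.05],[[0,0,0],[0,0,66],0.05],[[0,0,0],[0,0,66],0.05]]' --newtons 40

```text
t: 42.3
tool_pos: [0.4428, 0.0801, 0.0517]
tcp_rot: [179.9, -0.0, 83.5]
ft_force: [2.7, 0.1, 1.0]
opening: 0.103
```

>>> carry_out --steps '[[[0,0,0],[0.3,0.3,-6.4],0.05],[[0,0,0],[0,2.1,-23.4],0.05],[[0,0,0],[0,5.2,-40.3],0.05],[[0,0,0],[0,9.6,-56.8],0.05],[[0,0,0],[0,15.4,-72.9],0.05],[[0,0,0],[0,22.4,-88.5],0.05],[[0,0,0],[0,30.6,-103.5],0.05],[[0,0,0],[0,40.1,-117.8],0.05],[[0,0,0],[0,50.6,-131.3],0.05],[[0,0,0],[0,62.2,-143.9],0.05]]'

```text
t: 43.55
tool_pos: [0.4996, 0.0718, 0.1946]
tcp_rot: [-179.4, 0.1, 83.5]
ft_force: [-9.4, -2.0, 0.8]
opening: 0.096
```

```bash
python3 - <<'E'
from h import *
o=show(); s=snapshot('side'); save(s,'s21',(200,60,400,260),4)
E
```

```text
t 43.55 pos [0.4996 0.0718 0.1946] rot [-1.7937e+02  1.5000e-01  8.3500e+01] F [-9.4 -2.   0.8] op 0.096 q [-44.8  15.4  38.5 114.3 -11.7  54.7  -6.9]
```

View pics/s21.png

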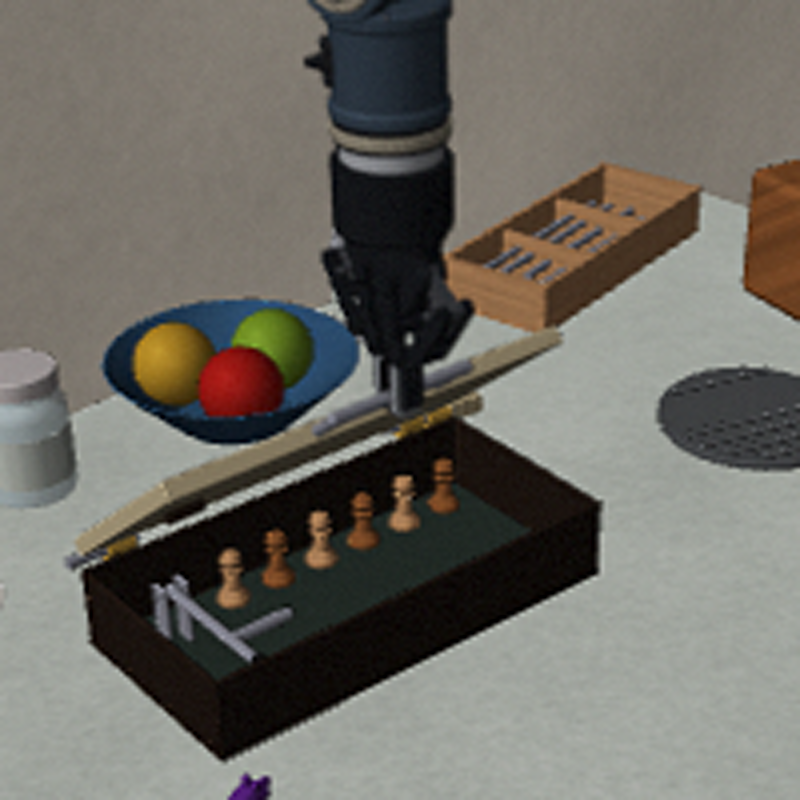

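>>> carry_out --steps '[[[0,0,0],[0,13,-14],0.05],[[0,0,0],[0,28,-26],0.05],[[0,0,0],[0,43,-36],0.05],[[0,0,0],[0,59,-44],0.05],[[0,0,0],[0,76,-51],0.05],[[0,0,0],[0,93,-56.5],0.05],[[0,0,0],[0,111,-60.5],0.05],[[0,0,0],[0,130,-62.5],0.05],[[0,0,0],[0,139,-63],0.05],[[0,0,0],[0,147,-63],0.05]]'

```text
t: 44.85
tool_pos: [0.6514, 0.0547, 0.2621]
tcp_rot: [179.8, -0.0, 83.4]
ft_force: [-3.4, -1.7, 12.1]
opening: 0.099
```

```bash
python3 - <<'E'
from h import *
o=show(); s=snapshot('side'); save(s,'s22',(200,40,400,260),3.5)
E
```

```text
t 44.85 pos [0.6514 0.0547 0.2621] rot [179.79  -0.    83.44] F [-3.4 -1.7 12.1] op 0.099 q [-34.9  26.6  38.2  90.7 -17.3  68.5   0.1]
```

View pics/s22.png

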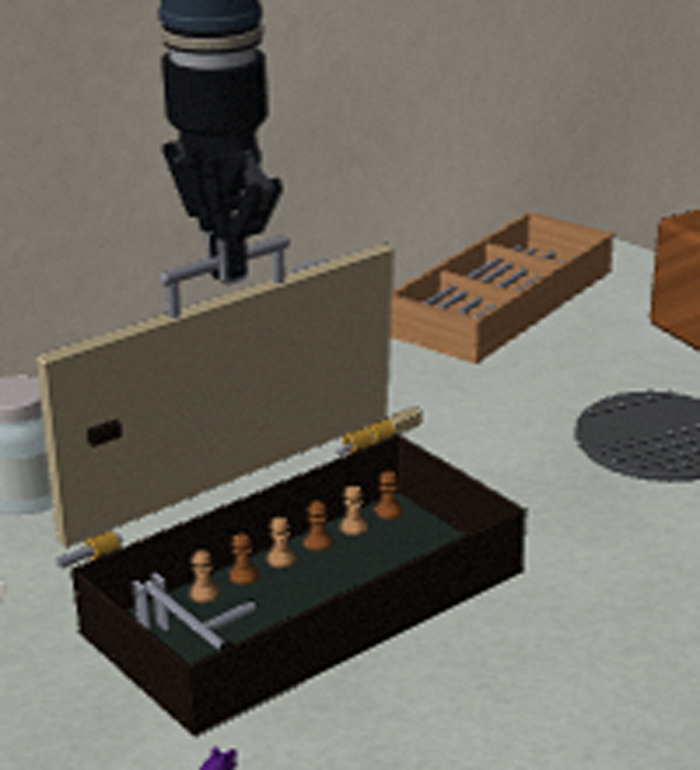

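>>> carry_out --steps '[[[0,0,0],[0,2,-0.5],0.05],[[0,0,0],[0,4,-1],0.05],[[0,0,0],[0,4,-1],0.05],[[0,0,0],[0,3,-1],0.15],[[0,0,0],[0,3,-1],0.3],[[0,0,0],[0,3,-1],0.3],[[0,0,0],[0,3,-10],0.3],[[0,0,0],[0,3,-30],0.3],[[0,0,0],[0,3,-50],0.3],[[0,0,0],[0,3,-60],0.3]]'

```text
t: 46.15
tool_pos: [0.6534, 0.0557, 0.3201]
tcp_rot: [179.9, -0.0, 83.5]
ft_force: [-0.0, -0.6, -0.6]
opening: 0.299
```

```bash
python3 - <<'E'
from h import *
o=show(); s=snapshot('side'); save(s,'s23',(200,40,400,260),3.5)
E
```

```text
t 46.15 pos [0.6534 0.0557 0.3201] rot [ 1.7988e+02 -3.0000e-02  8.3500e+01] F [-0.  -0.6 -0.6] op 0.299 q [-35.4  24.6  39.1  85.8 -15.8  75.1  -1.2]
```

View pics/s23.png

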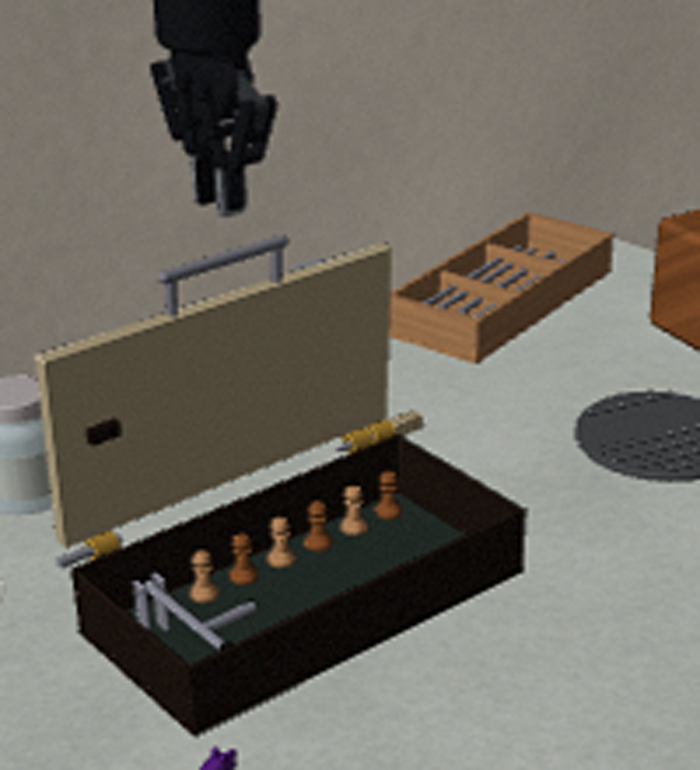

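```bash
cat >> h.py <<'E'
C0=np.array([.560,.0663]); EX=np.array([.9938,-.1115]); EY=np.array([.1115,.9938])
def c2w(x,y,z): return np.r_[C0+x/1e3*EX+y/1e3*EY,z/1e3]
def w2c(p): d=np.asarray(p)[:2]-C0; return np.r_[EX@d,EY@d,p[2]]*1e3
E
python3 - <<'E'
from h import *
c=([.6534,.0557,.3201],[180,0,83.6])
print(c2w(-35,99,150), rel(c,(c2w(-35,99,150),[180,0,83.6])))
E
```

```text
[0.5362555 0.1685887 0.15     ] (array([0., 0., 0.]), array([  99.1, -129. ,  170.1]))
```

>>> carry_out --steps '[[[0,0,0],[10,-30,0],0.35],[[0,0,0],[30,-70,0],0.35],[[0,0,0],[50,-110,0],0.35],[[0,0,0],[80,-129,30],0.35],[[0,0,0],[99,-129,80],0.35],[[0,0,0],[99,-129,130],0.35],[[0,0,0],[99,-129,160],0.35],[[0,0,0],[99,-129,170],0.35],[[0,0,0],[99,-129,170],0.35],[[0,0,0],[99,-129,170],0.35]]'

```text
t: 47.45
tool_pos: [0.5369, 0.1691, 0.1498]
tcp_rot: [179.9, -0.1, 83.5]
ft_force: [1.0, -0.6, 0.3]
opening: 0.351
```

```bash
python3 - <<'E'
from h import *
o=show(); s=snapshot('wrist'); save(s,'w24')
for n,a in (('pegpt',c2w(-35,99,50)),('pegend',c2w(-35,80,50)),('pegroot',c2w(-35,125,50)),('tip',c2w(-67,125,50)),('piv',c2w(40,125,50))): print(n,proj(s,a,o))
E
```

```text
t 47.45 pos [0.5369 0.1691 0.1498] rot [ 1.7987e+02 -9.0000e-02  8.3490e+01] F [ 1.  -0.6  0.3] op 0.351 q [-48.2  23.9  34.4 109.9 -17.1  51.1 -11.8]
pegpt [314.26235697 196.79355289]
pegend [314.35044391 220.09980425]
pegroot [314.13548951 163.22665609]
tip [270.96914882 163.32749989]
piv [415.23319256 162.99047492]
```

View pics/w24.png

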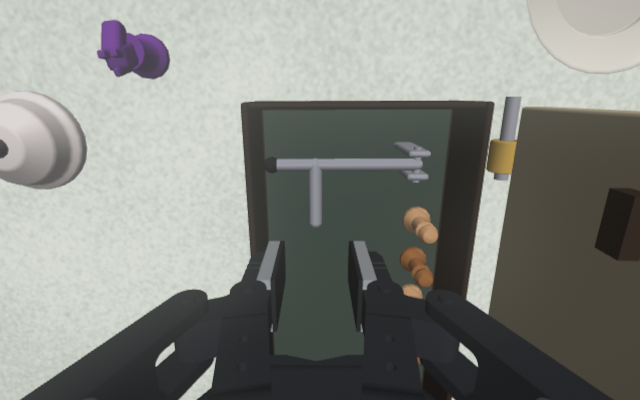

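```bash
python3 - <<'E'
import numpy as np
for i in range(1,11):
    a=1.68*i/10; t=20*min(1,i/8); s=np.radians(t)
    print(-t,[0,round(75*(1-np.cos(a))+18.7*np.sin(s),1),round(-75*np.sin(a)-18.7*(1-np.cos(s)),1)])
E
```

```text
-2.5 [0, np.float64(1.9), np.float64(-12.6)]
-5.0 [0, np.float64(5.8), np.float64(-24.8)]
-7.5 [0, np.float64(11.8), np.float64(-36.4)]
-10.0 [0, np.float64(19.6), np.float64(-47.0)]
-12.5 [0, np.float64(29.0), np.float64(-56.3)]
-15.0 [0, np.float64(39.8), np.float64(-64.1)]
-17.5 [0, np.float64(51.8), np.float64(-70.1)]
-20 [0, np.float64(64.5), np.float64(-74.2)]
-20 [0, np.float64(77.0), np.float64(-76.0)]
-20 [0, np.float64(89.6), np.float64(-75.7)]
```

>>> carry_out --steps '[[[0,0,0],[0,0,40],0.35],[[0,0,0],[0,0,80],0.35],[[0,0,0],[0,0,105],0.35],[[0,0,0],[0,0,116],0.35],[[0,0,0],[0,0,119],0.35],[[0,0,0],[0,0,119],0.05],[[0,0,0],[0,0,119],0.05],[[0,0,0],[0,0,119],0.05],[[0,0,0],[0,0,119],0.05],[[0,0,0],[0,0,119],0.05]]' --newtons 20

```text
t: 48.75
tool_pos: [0.5365, 0.1692, 0.0303]
tcp_rot: [179.9, -0.1, 83.5]
ft_force: [-0.7, 0.0, 6.6]
opening: 0.107
```

```bash
python3 - <<'E'
from h import *
o=show()
E
```

```text
t 48.75 pos [0.5365 0.1692 0.0303] rot [ 1.7993e+02 -6.0000e-02  8.3500e+01] F [-0.7  0.   6.6] op 0.107 q [-42.9  33.6  28.1 114.1 -25.1  38.1  -5.2]
```

>>> carry_out --steps '[[[-2.5,0,0],[0,1.9,-12.6],0.05],[[-5,0,0],[0,5.8,-24.8],0.05],[[-7.5,0,0],[0,11.8,-36.4],0.05],[[-10,0,0],[0,19.6,-47],0.05],[[-12.5,0,0],[0,29,-56.3],0.05],[[-15,0,0],[0,39.8,-64.1],0.05],[[-17.5,0,0],[0,51.8,-70.1],0.05],[[-20,0,0],[0,64.5,-74.2],0.05],[[-20,0,0],[0,77,-76],0.05],[[-20,0,0],[0,89.6,-75.7],0.05]]'

```text
t: 50.0
tool_pos: [0.6254, 0.1592, 0.1058]
tcp_rot: [160.0, -0.0, 83.5]
ft_force: [-1.5, 2.4, 1.7]
opening: 0.111
```

```bash
python3 - <<'E'
from h import *
o=show(); s=snapshot('side'); save(s,'s25',(200,40,400,260),3.5)
E
```

```text
t 50.00 pos [0.6254 0.1592 0.1058] rot [ 1.5996e+02 -5.0000e-02  8.3540e+01] F [-1.5  2.4  1.7] op 0.111 q [-50.   28.7  36.1 114.5 -19.   24.3 -10.3]
```

View pics/s25.png

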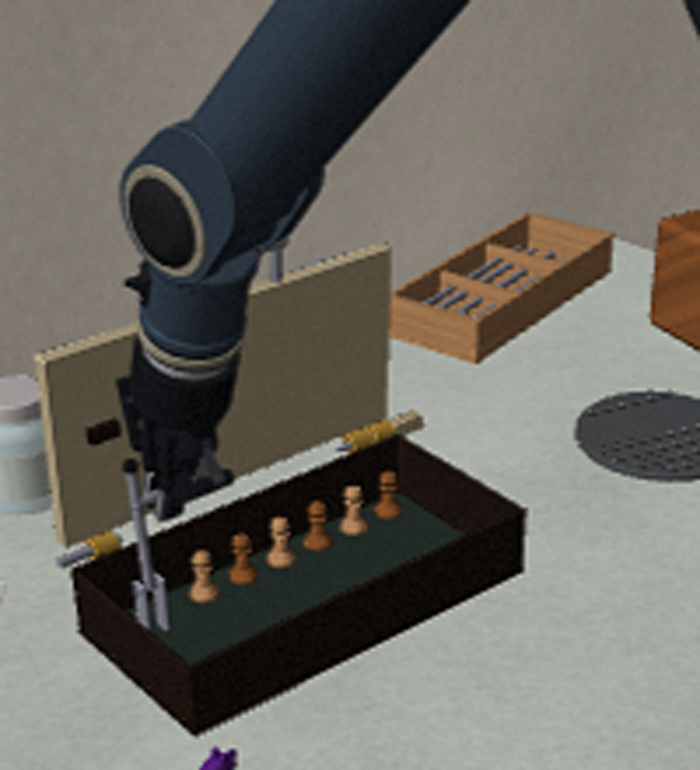

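>>> carry_out --steps '[[[0,0,0],[0,3,1.5],0.05],[[0,0,0],[0,6.7,3.5],0.05],[[0,0,0],[0,6.7,3.5],0.05],[[0,0,0],[0,6.7,3.5],0.27],[[0,0,0],[0,6.7,3.5],0.27],[[0,0,0],[0,6.7,3.5],0.27],[[0,0,0],[0,6.7,-10],0.27],[[0,0,0],[0,6.7,-35],0.27],[[0,0,0],[0,6.7,-60],0.27],[[0,0,0],[0,6.7,-80],0.27]]'

```text
t: 51.3
tool_pos: [0.6056, 0.1609, 0.1855]
tcp_rot: [159.7, -0.1, 83.5]
ft_force: [-0.3, -0.2, -0.3]
opening: 0.267
```

```bash
python3 - <<'E'
from h import *
o=show(); s=snapshot('side'); save(s,'s26',(200,40,400,260),3.5)
E
```

```text
t 51.30 pos [0.6056 0.1609 0.1855] rot [ 1.5973e+02 -1.2000e-01  8.3460e+01] F [-0.3 -0.2 -0.3] op 0.267 q [-58.8  21.4  44.7 113.6 -12.1  32.6 -16. ]
```

View pics/s26.png

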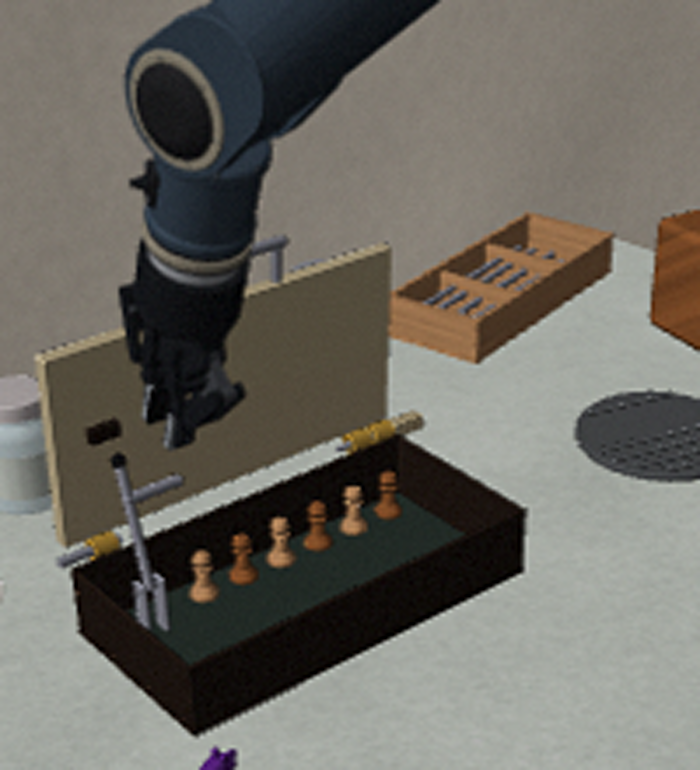

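```bash
python3 - <<'E'
from h import *
c=([.6056,.1609,.1855],[159.9,-.1,83.5])
for p,r in (([.585,.155,.25],170),([.575,.14,.33],180),([.6525,.0556,.34],180),([.6525,.0556,.30],180)): print(rel(c,(p,[r,0,83.6])))
E
```

```text
(array([10.1, -0.1, -0.1]), array([ -8.1,   3.6, -67.4]))
(array([20.1, -0.1, -0.1]), array([ -24. ,   23.3, -145.4]))
(array([20.1, -0.1, -0.1]), array([ -99. ,  108.1, -125.1]))
(array([20.1, -0.1, -0.1]), array([-99.1,  94.4, -87.6]))
```

>>> carry_out --steps '[[[5,0,0],[-4,2,-35],0.3],[[10,0,0],[-8,3.6,-67.4],0.3],[[15,0,0],[-16,13,-106],0.3],[[20,0,0],[-24,23.3,-145.4],0.3],[[20,0,0],[-50,52,-138],0.3],[[20,0,0],[-75,80,-132],0.3],[[20,0,0],[-95,103,-126],0.3],[[20,0,0],[-99,108,-125],0.3],[[20,0,0],[-99,108,-125],0.3],[[20,0,0],[-99,108,-125],0.3]]'

```text
t: 52.6
tool_pos: [0.6507, 0.0576, 0.3369]
tcp_rot: [-180.0, -0.1, 83.6]
ft_force: [-0.8, 0.1, -0.4]
opening: 0.299
```

```bash
python3 - <<'E'
from h import *
o=show(); s=snapshot('wrist'); save(s,'w27')
E
```

```text
t 52.60 pos [0.6507 0.0576 0.3369] rot [-1.7999e+02 -5.0000e-02  8.3610e+01] F [-0.8  0.1 -0.4] op 0.299 q [-39.3  25.2  45.3  84.8 -18.1  77.5   0.8]
```

View pics/w27.png

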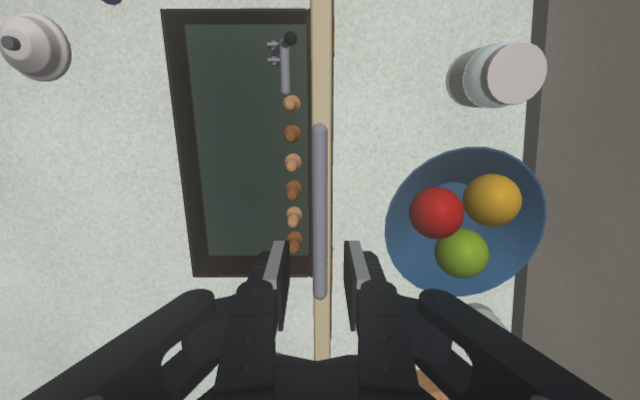

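>>> carry_out --steps '[[[0,0,0],[0,0,25],0.3],[[0,0,0],[0,0,50],0.3],[[0,0,0],[0,0,68],0.3],[[0,0,0],[0,0,75],0.3],[[0,0,0],[0,0,76],0.3],[[0,0,0],[0,0,76],0.05],[[0,0,0],[0,0,76],0.05],[[0,0,0],[0,0,76],0.05],[[0,0,0],[0,0,76],0.05],[[0,0,0],[0,0,76],0.05]]' --newtons 30

```text
t: 53.9
tool_pos: [0.6515, 0.0558, 0.2616]
tcp_rot: [179.9, -0.0, 83.5]
ft_force: [-0.4, -1.3, 3.9]
opening: 0.104
```

>>> carry_out --steps '[[[0,0,0],[0,-4,0],0.05],[[0,0,0],[0,-9,0.2],0.05],[[0,0,0],[0,-14,0.6],0.05],[[0,0,0],[0,-19,1.2],0.05],[[0,0,0],[0,-24,1.8],0.05],[[0,0,0],[0,-29,2.5],0.05],[[0,0,0],[0,-34,3.4],0.05],[[0,0,0],[0,-38,4.2],0.05],[[0,0,0],[0,-40,4.7],0.05],[[0,0,0],[0,-40,4.7],0.05]]'

```text
t: 55.15
tool_pos: [0.6108, 0.0605, 0.2562]
tcp_rot: [-179.9, 0.0, 83.5]
ft_force: [-0.6, -2.1, 4.0]
opening: 0.106
```

```bash
python3 - <<'E'
from h import *
o=show(); s=snapshot('side'); save(s,'s28',(200,40,400,260),3.5)
E
```

```text
t 55.15 pos [0.6108 0.0605 0.2562] rot [-1.7994e+02  1.0000e-02  8.3500e+01] F [-0.6 -2.1  4. ] op 0.106 q [-42.   24.2  44.8  96.8 -18.3  66.7   1.1]
```

View pics/s28.png

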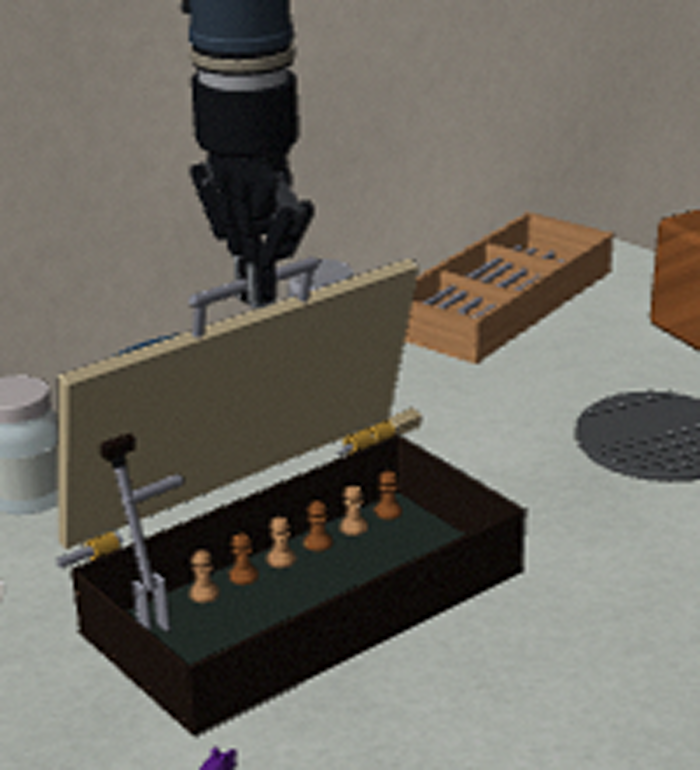

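>>> carry_out --steps '[[[0,0,0],[0,-2,0.4],0.05],[[0,0,0],[0,-4,0.9],0.05],[[0,0,0],[0,-6,1.4],0.05],[[0,0,0],[0,-7,1.7],0.05],[[0,0,0],[0,-7,1.7],0.05],[[0,0,0],[0,-7,1.7],0.05],[[0,0,0],[0,-5,1.2],0.05],[[0,0,0],[0,-5,1.2],0.15],[[0,0,0],[0,-5,1.2],0.3],[[0,0,0],[0,-5,1.2],0.3]]'

```text
t: 56.45
tool_pos: [0.6059, 0.0618, 0.2543]
tcp_rot: [-179.9, -0.0, 83.5]
ft_force: [0.1, -0.6, -0.9]
opening: 0.302
```

>>> carry_out --steps '[[[0,0,0],[0,0,-10],0.3],[[0,0,0],[0,0,-30],0.3],[[0,0,0],[0,0,-60],0.3],[[0,0,0],[0,0,-85],0.3],[[0,0,0],[0,0,-90],0.3],[[0,0,0],[0,-30,-90],0.3],[[0,0,0],[20,-60,-90],0.5],[[0,0,0],[50,-90,-90],0.7],[[0,0,0],[80,-110,-90],0.7],[[0,0,0],[110,-125,-90],0.7]]'

```text
t: 57.7
tool_pos: [0.4932, 0.1857, 0.3445]
tcp_rot: [-179.9, -0.0, 83.5]
ft_force: [1.2, 0.0, -0.3]
opening: 0.696
```

```bash
python3 - <<'E'
from h import *
o=show(); s=snapshot('side'); save(s,'s29',(180,80,420,300),3.3); s=snapshot('wrist'); save(s,'w29'); s=snapshot('top'); save(s,'t29',(150,120,350,270),4)
E
```

```text
t 57.70 pos [0.4932 0.1857 0.3445] rot [-1.7992e+02 -1.0000e-02  8.3540e+01] F [ 1.2  0.  -0.3] op 0.696 q [-63.3   9.   44.2 100.6  -6.6  73.1 -24. ]
```

View pics/s29.png

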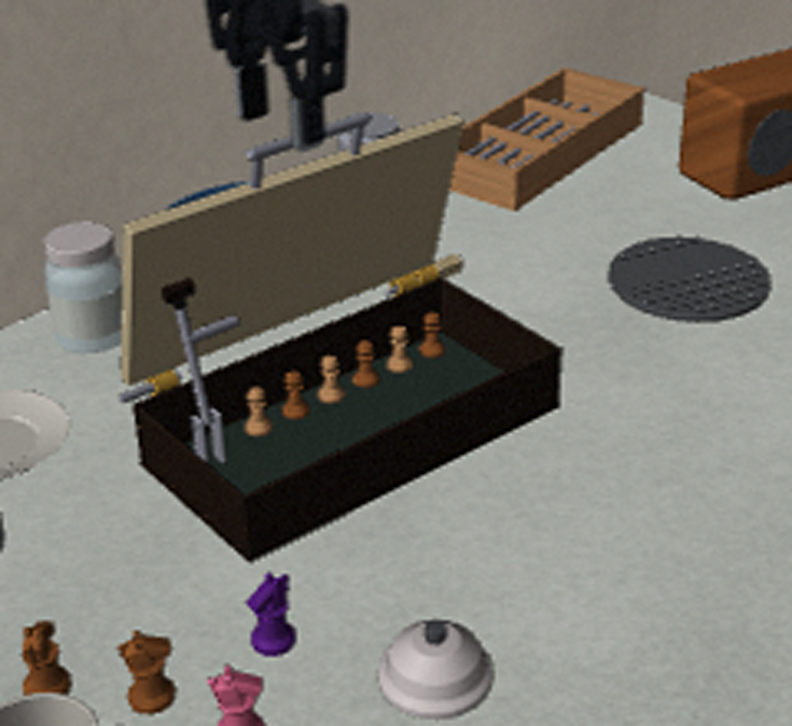

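View pics/w29.png

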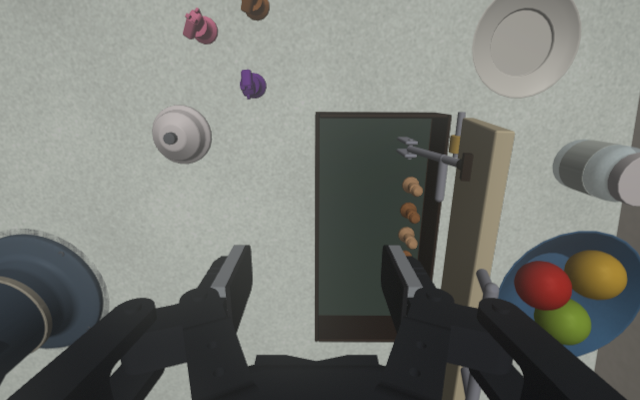

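```bash
python3 - <<'E'
from h import *
o=observe()
c=(o['tool_pos'],[180,0,83.6])
print(rel(c,([.45,.36,.21],[180,0,83.6])))
E
```

```text
(array([0., 0., 0.]), array([167.4, -62.5, 134.2]))
```

>>> carry_out --steps '[[[0,0,0],[20,-10,5],0.7],[[0,0,0],[55,-22,20],0.7],[[0,0,0],[90,-35,45],0.7],[[0,0,0],[125,-48,75],0.7],[[0,0,0],[150,-57,105],0.7],[[0,0,0],[165,-62,130],0.7],[[0,0,0],[167,-62.5,134],0.7],[[0,0,0],[167,-62.5,134],0.7],[[0,0,0],[167,-62.5,134],0.7],[[0,0,0],[167,-62.5,134],0.7]]'

```text
t: 59.1
tool_pos: [0.4522, 0.3572, 0.2121]
tcp_rot: [179.9, -0.1, 83.4]
ft_force: [0.2, -0.3, -0.8]
opening: 0.699
```

```bash
python3 - <<'E'
from h import *
o=show(); s=snapshot('wrist'); save(s,'w30')
E
```

```text
t 59.10 pos [0.4522 0.3572 0.2121] rot [ 1.7994e+02 -9.0000e-02  8.3430e+01] F [ 0.2 -0.3 -0.8] op 0.699 q [-71.1  21.1  37.1 104.6 -14.7  59.  -34.7]
```

View pics/w30.png

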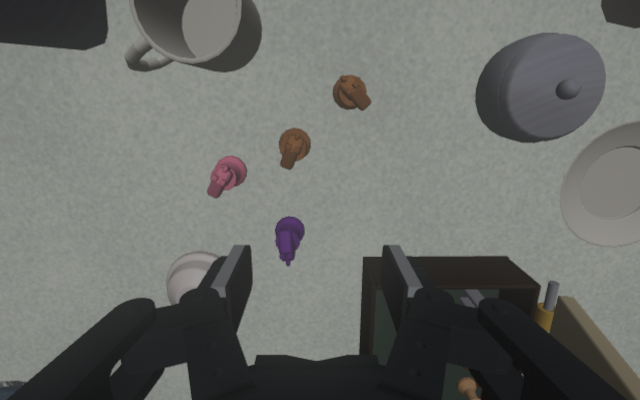

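```bash
python3 - <<'E'
from h import *
o=observe(); s=snapshot('wrist'); save(s,'w30z',(190,60,390,280),3.5)
hsv=cv2.cvtColor(s['color'],cv2.COLOR_RGB2HSV)
m=((hsv[...,0]>6)&(hsv[...,0]<20)&(hsv[...,1]>90)).astype(np.uint8);m[200:]=0
for c in cv2.findContours(m,0,1)[0]:
    if cv2.contourArea(c)>150:
        x,y,w,h=cv2.boundingRect(c);print((x,y,w,h))
for uv in ((295,144),(351,91)): print(onz(s,uv,.005,o))
E
```

```text
(280, 129, 30, 39)
(334, 75, 37, 34)
[0.43351417 0.38468119 0.005     ]
[0.4964597  0.43091338 0.005     ]
```

View pics/w30z.png

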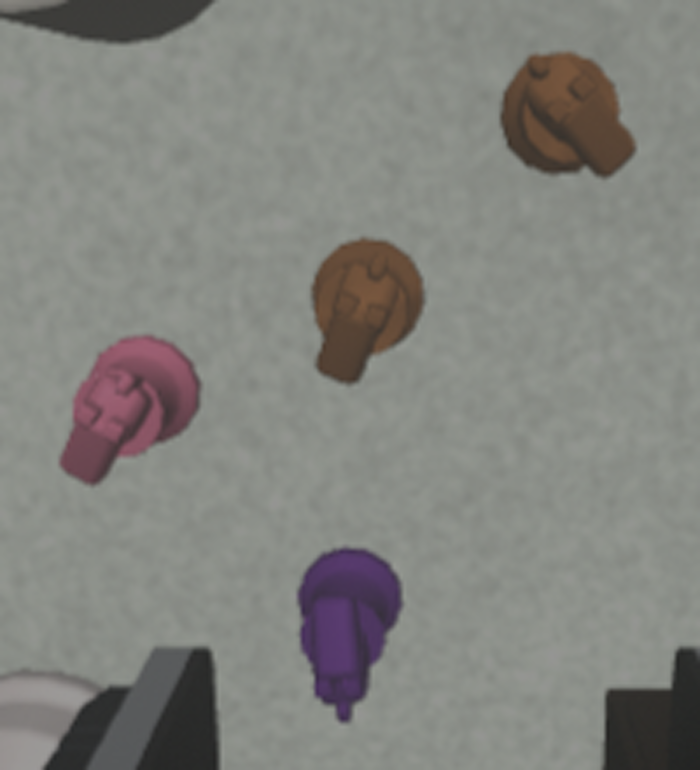

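```bash
python3 - <<'E'
from h import *
s=snapshot('side')
for p in ([.4335,.3847,.0],[.4965,.4309,0]): print(proj(s,p))
save(s,'s31',(150,240,300,330),5)
E
```

```text
[225.62150737 290.38904684]
[193.48298616 287.34237795]
```

View pics/s31.png

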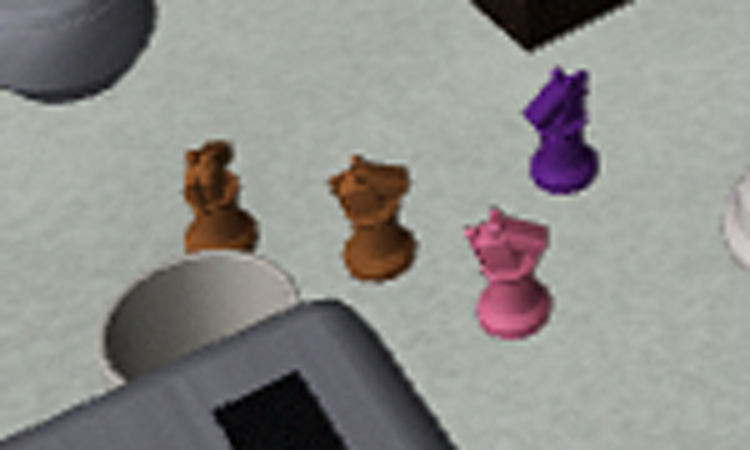

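```bash
python3 - <<'E'
from h import *
o=observe();c=(o['tool_pos'],[180,0,83.4])
print(rel(c,([.4335,.3847,.010],[180,0,70.4])))
E
```

```text
(array([ 0., -0., 13.]), array([ 24.9, -21.2, 201.6]))
```

>>> carry_out --steps '[[[0,0,6],[12,-10,20],0.5],[[0,0,13],[25,-21,60],0.5],[[0,0,13],[25,-21.2,100],0.5],[[0,0,13],[25,-21.2,120],0.5],[[0,0,13],[25,-21.2,120],0.5],[[0,0,13],[25,-21.2,120],0.5],[[0,0,13],[25,-21.2,120],0.5],[[0,0,13],[25,-21.2,120],0.5],[[0,0,13],[25,-21.2,120],0.5],[[0,0,13],[25,-21.2,120],0.5]]' --newtons 25

```text
t: 60.5
tool_pos: [0.4332, 0.385, 0.0912]
tcp_rot: [-180.0, -0.0, 70.5]
ft_force: [0.1, -0.0, -0.5]
opening: 0.498
```

```bash
python3 - <<'E'
from h import *
o=show(); s=snapshot('wrist'); save(s,'w32')
E
```

```text
t 60.50 pos [0.4332 0.385  0.0912] rot [-1.80e+02 -2.00e-02  7.05e+01] F [ 0.1 -0.  -0.5] op 0.498 q [-71.5  30.6  34.8 110.2 -23.7  46.4 -43.4]
```

View pics/w32.png

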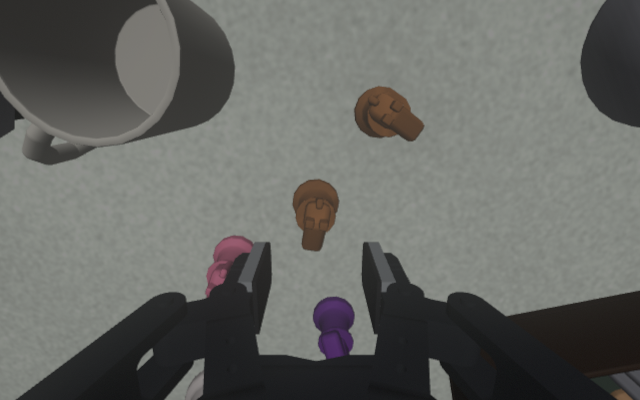

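```bash
python3 - <<'E'
from h import *
o=observe();s=snapshot('wrist')
M=np.linalg.inv(T(o['tool_pos'],o['tcp_rot']))
for n,uv in (('piece',(316,199)),('pink',(235,255)),('purple',(334,316))):
    p=onz(s,uv,.005,o); print(n,p,(M@np.r_[p,1])[:3]*1000)
E
```

```text
piece [0.43440369 0.3866196  0.005     ] [ 1.94835719  0.6208377  86.15619057]
pink [0.36136508 0.36511684 0.005     ] [-42.69428751 -61.05608006  86.15097209]
purple [0.4150447  0.28839186 0.005     ] [-97.10912761  15.14922513  86.13567048]
```

>>> carry_out --steps '[[[0,0,0],[1.5,0.5,25],0.45],[[0,0,0],[1.5,0.5,50],0.45],[[0,0,0],[1.5,0.5,70],0.45],[[0,0,0],[1.5,0.5,79],0.45],[[0,0,0],[1.5,0.5,80],0.45],[[0,0,0],[1.5,0.5,80],0.15],[[0,0,0],[1.5,0.5,80],0.15],[[0,0,0],[1.5,0.5,80],0.15],[[0,0,0],[1.5,0.5,80],0.15],[[0,0,0],[1.5,0.5,80],0.15]]'

```text
t: 61.85
tool_pos: [0.4346, 0.3865, 0.0117]
tcp_rot: [180.0, -0.1, 70.5]
ft_force: [-0.4, 0.1, 6.1]
opening: 0.245
```

>>> carry_out --steps '[[[0,0,0],[0,0,-5],0.15],[[0,0,0],[0,0,-20],0.15],[[0,0,0],[0,0,-45],0.15],[[0,0,0],[0,0,-75],0.15],[[0,0,0],[0,0,-105],0.15],[[0,0,0],[0,0,-130],0.15],[[0,0,0],[0,0,-150],0.15],[[0,0,0],[0,0,-160],0.15],[[0,0,0],[0,0,-160],0.15],[[0,0,0],[0,0,-160],0.15]]'

```text
t: 63.1
tool_pos: [0.4336, 0.3858, 0.1703]
tcp_rot: [-180.0, 0.1, 70.5]
ft_force: [-0.4, -0.1, -0.7]
opening: 0.249
```

```bash
python3 - <<'E'
from h import *
o=show(); s=snapshot('wrist'); save(s,'w33')
c=(o['tool_pos'],[180,0,70.5]); P=c2w(-38,10,170);print(rel(c,(P,[180,0,83.6])))
E
```

```text
t 63.10 pos [0.4336 0.3858 0.1703] rot [-1.7996e+02  8.0000e-02  7.0510e+01] F [-0.4 -0.1 -0.7] op 0.249 q [-74.9  25.   38.7 106.5 -18.8  55.1 -47.4]
(array([ -0. ,   0. , -13.1]), array([-257.9,  186.5,    0.3]))
```

View pics/w33.png

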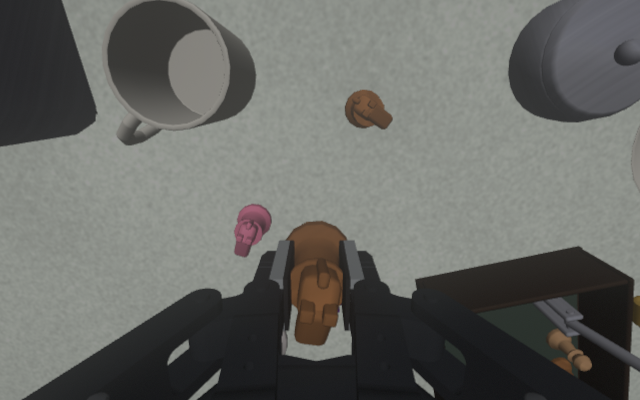

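>>> carry_out --steps '[[[0,0,-3],[-25,15,0],0.15],[[0,0,-6],[-65,45,0],0.15],[[0,0,-9],[-105,75,0],0.15],[[0,0,-13],[-145,105,0],0.15],[[0,0,-13],[-185,134,0],0.15],[[0,0,-13],[-220,160,0],0.15],[[0,0,-13],[-245,178,0],0.15],[[0,0,-13],[-257,186,0],0.15],[[0,0,-13],[-258,186.5,0],0.15],[[0,0,-13],[-258,186.5,0],0.15]]'

```text
t: 64.4
tool_pos: [0.5235, 0.0823, 0.1707]
tcp_rot: [-179.9, -0.0, 83.6]
ft_force: [0.3, -0.2, -0.4]
opening: 0.245
```

```bash
python3 - <<'E'
from h import *
o=show(); print(w2c(o['tool_pos'])); s=snapshot('wrist'); save(s,'w34'); s=snapshot('side'); save(s,'s34',(180,40,420,280),3)
E
```

```text
t 64.40 pos [0.5235 0.0823 0.1707] rot [-1.7995e+02 -3.0000e-02  8.3620e+01] F [ 0.3 -0.2 -0.4] op 0.245 q [-45.4  20.1  40.2 113.1 -16.3  52.5  -3.3]
[-38.06800236  11.78979793 170.70049335]
```

View pics/w34.png

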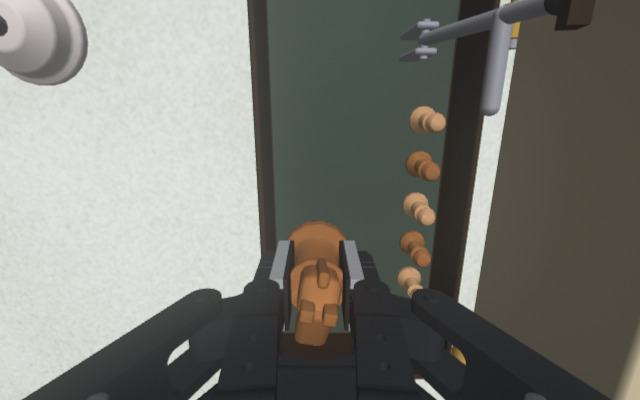

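View pics/s34.png

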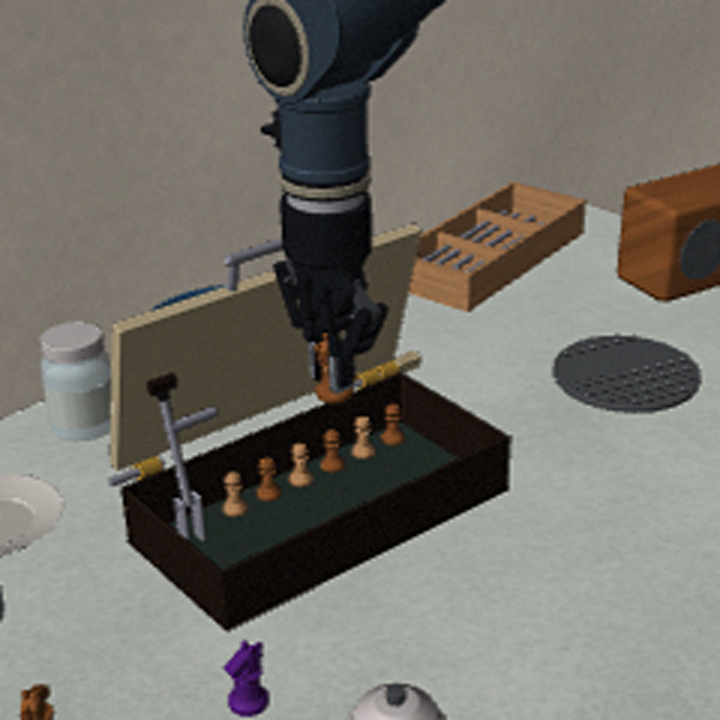

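>>> carry_out --steps '[[[0,0,0],[0,-4,20],0.15],[[0,0,0],[0,-4,45],0.15],[[0,0,0],[0,-4,70],0.15],[[0,0,0],[0,-4,90],0.15],[[0,0,0],[0,-4,100],0.15],[[0,0,0],[0,-4,100],0.15],[[0,0,0],[0,-4,100],0.15],[[0,0,0],[0,-4,100],0.15],[[0,0,0],[0,-4,100],0.15],[[0,0,0],[0,-4,100],0.15]]'

```text
t: 65.75
tool_pos: [0.52, 0.0812, 0.0713]
tcp_rot: [180.0, -0.0, 83.5]
ft_force: [0.1, 0.7, -0.8]
opening: 0.244
```

```bash
python3 - <<'E'
from h import *
o=show(); print(w2c(o['tool_pos'])); s=snapshot('top'); save(s,'t35',(220,100,400,240),4); s=snapshot('side'); save(s,'s35',(180,40,420,280),3)
E
```

```text
t 65.75 pos [0.52   0.0812 0.0713] rot [ 1.7998e+02 -2.0000e-02  8.3500e+01] F [ 0.1  0.7 -0.8] op 0.244 q [-40.2  28.2  34.7 118.  -24.3  40.8   3.5]
[-41.42370168  10.35671646  71.27248485]
```

View pics/t35.png

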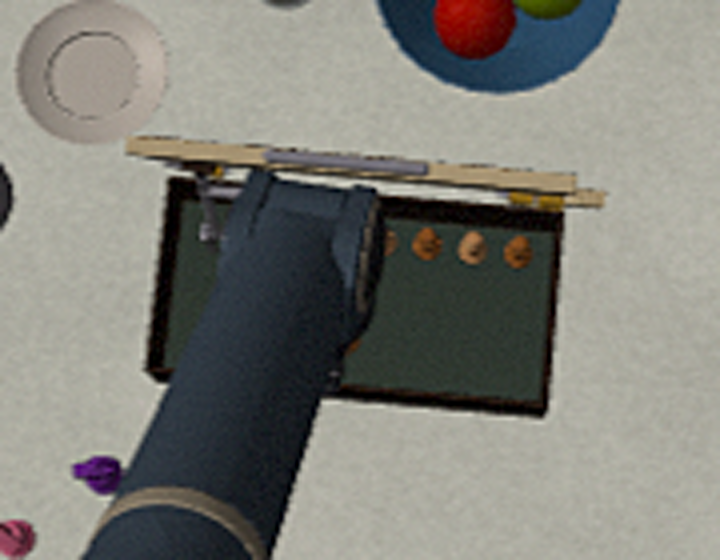

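View pics/s35.png

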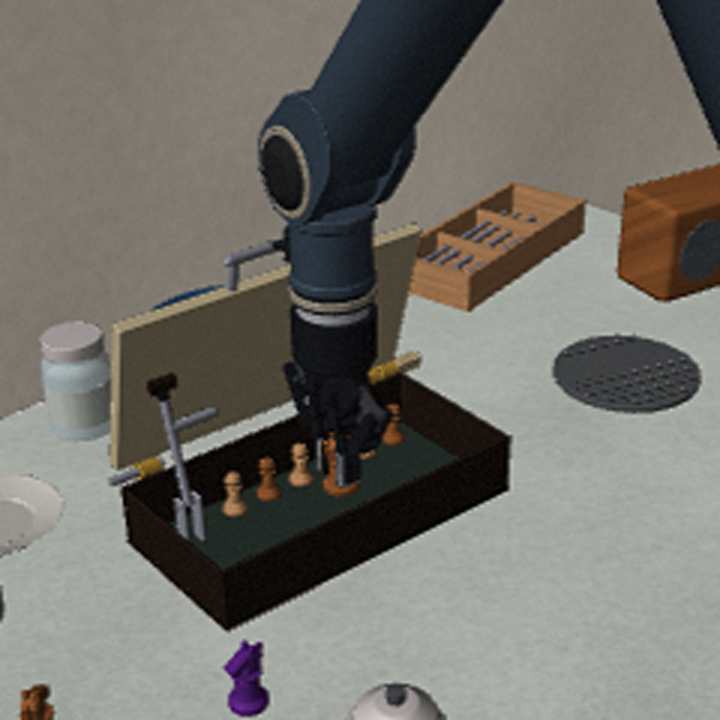

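>>> carry_out --steps '[[[0,0,0],[0,0,10],0.15],[[0,0,0],[0,0,20],0.15],[[0,0,0],[0,0,30],0.15],[[0,0,0],[0,0,38],0.15],[[0,0,0],[0,0,44],0.15],[[0,0,0],[0,0,48],0.15],[[0,0,0],[0,0,50],0.15],[[0,0,0],[0,0,50],0.15],[[0,0,0],[0,0,50],0.15],[[0,0,0],[0,0,50],0.15]]'

```text
t: 67.1
tool_pos: [0.52, 0.0812, 0.0213]
tcp_rot: [180.0, -0.0, 83.5]
ft_force: [-0.6, 0.4, 0.4]
opening: 0.24
```

```bash
python3 - <<'E'
from h import *
o=show(); print(w2c(o['tool_pos'])); s=snapshot('side'); save(s,'s36',(180,40,420,280),3)
E
```

```text
t 67.10 pos [0.52   0.0812 0.0213] rot [ 1.7998e+02 -2.0000e-02  8.3510e+01] F [-0.6  0.4  0.4] op 0.240 q [-36.9  32.7  30.7 119.2 -28.5  35.3   7. ]
[-41.38081409  10.36609717  21.25105497]
```

View pics/s36.png

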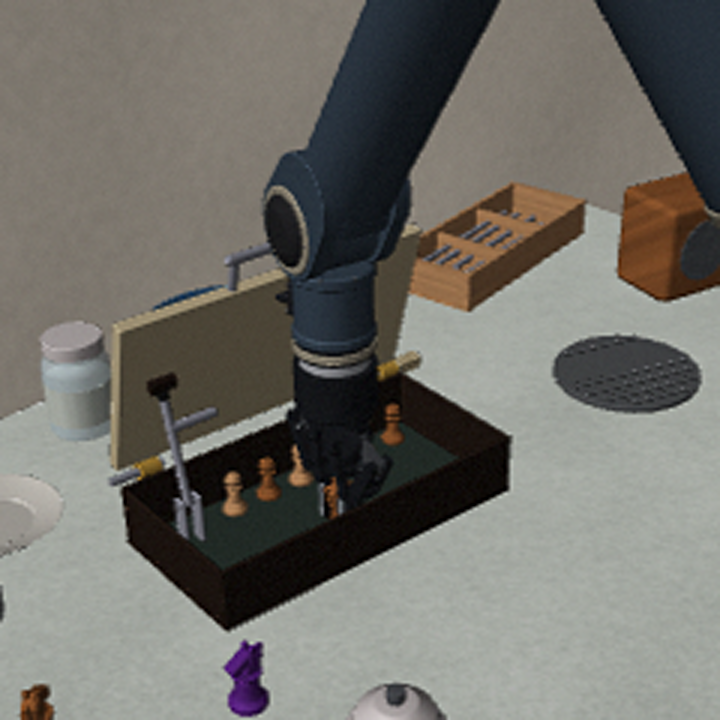

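>>> carry_out --steps '[[[0,0,0],[0,0,2],0.15],[[0,0,0],[0,0,4],0.15],[[0,0,0],[0,0,4.5],0.15],[[0,0,0],[0,0,4.5],0.15],[[0,0,0],[0,0,4.5],0.3],[[0,0,0],[0,0,4.5],0.36],[[0,0,0],[0,0,4.5],0.37],[[0,0,0],[0,0,4.5],0.37],[[0,0,0],[0,0,-5],0.37],[[0,0,0],[0,0,-15],0.37]]'

```text
t: 68.4
tool_pos: [0.5192, 0.0811, 0.0363]
tcp_rot: [-179.9, 0.0, 83.5]
ft_force: [0.3, -0.6, 1.1]
opening: 0.368
```

>>> carry_out --steps '[[[0,0,0],[0,0,-20],0.37],[[0,0,0],[0,0,-50],0.37],[[0,0,0],[0,0,-85],0.37],[[0,0,0],[0,0,-120],0.37],[[0,0,0],[0,0,-150],0.37],[[0,0,0],[0,0,-160],0.37],[[0,0,0],[0,0,-160],0.37],[[0,0,0],[0,0,-160],0.37],[[0,0,0],[0,0,-160],0.37],[[0,0,0],[0,0,-160],0.37]]'

```text
t: 69.65
tool_pos: [0.5196, 0.081, 0.1954]
tcp_rot: [-179.9, 0.0, 83.5]
ft_force: [-0.1, -0.7, 0.3]
opening: 0.37
```

```bash
python3 - <<'E'
from h import *
o=show(); s=snapshot('wrist'); save(s,'w37')
c=(o['tool_pos'],[180,0,83.6]);print(rel(c,([.4965,.4309,.14],[180,0,124]))); 
E
```

```text
t 69.65 pos [0.5196 0.081  0.1954] rot [-1.7993e+02  4.0000e-02  8.3490e+01] F [-0.1 -0.7  0.3] op 0.370 q [-47.2  17.9  41.9 112.2 -14.5  55.2  -4.9]
(array([ -0. ,   0. , -40.4]), array([345.1, -61.9,  55.4]))
```

View pics/w37.png

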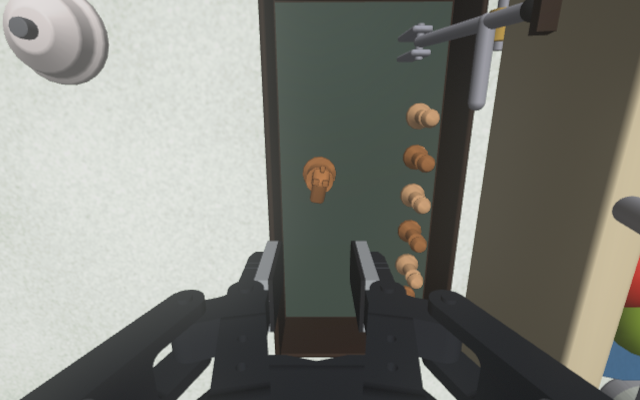

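>>> carry_out --steps '[[[0,0,-2],[25,-5,0],0.5],[[0,0,-6],[65,-12,5],0.5],[[0,0,-11],[110,-20,10],0.5],[[0,0,-16],[155,-28,20],0.5],[[0,0,-21],[200,-36,30],0.5],[[0,0,-26],[245,-44,40],0.5],[[0,0,-31],[290,-52,50],0.5],[[0,0,-36],[325,-58,55],0.5],[[0,0,-40],[343,-61.5,55],0.5],[[0,0,-40.4],[345,-62,55.4],0.5]]'

```text
t: 70.95
tool_pos: [0.4954, 0.4341, 0.14]
tcp_rot: [-180.0, -0.1, 124.2]
ft_force: [0.4, -1.2, -0.3]
opening: 0.501
```

```bash
python3 - <<'E'
from h import *
o=show(); s=snapshot('wrist'); save(s,'w38')
E
```

```text
t 70.95 pos [0.4954 0.4341 0.14  ] rot [-1.7996e+02 -8.0000e-02  1.2417e+02] F [ 0.4 -1.2 -0.3] op 0.501 q [-62.   31.7  24.7  96.6 -15.6  55.2   2.5]
```

View pics/w38.png

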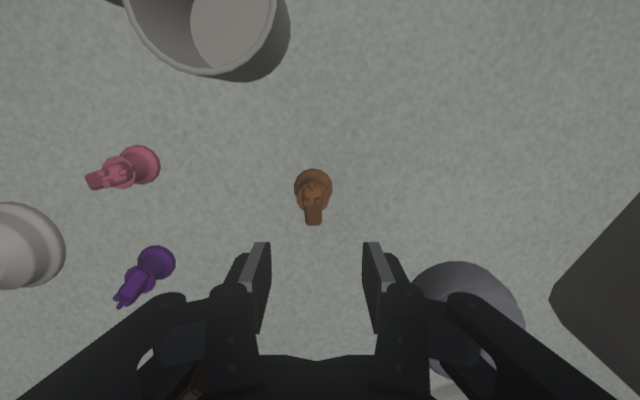

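```bash
python3 - <<'E'
from h import *
o=observe();s=snapshot('wrist')
M=np.linalg.inv(T(o['tool_pos'],o['tcp_rot']))
p=onz(s,(313.5,187),.005,o); print(p,(M@np.r_[p,1])[:3]*1000)
E
```

```text
[0.49578495 0.42891289 0.005     ] [ -2.88026773  -2.17044728 135.12340793]
```

>>> carry_out --steps '[[[0,0,0],[-2,-1.5,35],0.5],[[0,0,0],[-2.5,-1.5,75],0.45],[[0,0,0],[-2.5,-1.5,105],0.45],[[0,0,0],[-2.5,-1.5,122],0.45],[[0,0,0],[-2.5,-1.5,129],0.45],[[0,0,0],[-2.5,-1.5,129],0.45],[[0,0,0],[-2.5,-1.5,129],0.15],[[0,0,0],[-2.5,-1.5,129],0.15],[[0,0,0],[-2.5,-1.5,129],0.15],[[0,0,0],[-2.5,-1.5,129],0.15]]'

```text
t: 72.3
tool_pos: [0.4982, 0.4286, 0.013]
tcp_rot: [179.9, -0.0, 123.9]
ft_force: [0.1, -0.7, 6.8]
opening: 0.245
```

>>> carry_out --steps '[[[0,0,0],[0,0,0],0.15],[[0,0,0],[0,0,-15],0.15],[[0,0,0],[0,0,-40],0.15],[[0,0,0],[0,0,-75],0.15],[[0,0,0],[0,0,-110],0.15],[[0,0,0],[0,0,-140],0.15],[[0,0,0],[0,0,-160],0.15],[[0,0,0],[0,0,-170],0.15],[[0,0,0],[0,0,-170],0.15],[[0,0,0],[0,0,-170],0.15]]'

```text
t: 73.55
tool_pos: [0.4968, 0.4276, 0.1804]
tcp_rot: [-179.9, 0.0, 123.9]
ft_force: [0.4, -0.4, -0.2]
opening: 0.238
```

```bash
python3 - <<'E'
from h import *
o=show(); s=snapshot('wrist'); save(s,'w39')
c=(o['tool_pos'],[180,0,124.2]); P=c2w(-42,-60,180);print(rel(c,(P,[180,0,83.6])))
E
```

```text
t 73.55 pos [0.4968 0.4276 0.1804] rot [-1.7987e+02  2.0000e-02  1.2390e+02] F [ 0.4 -0.4 -0.2] op 0.238 q [-62.6  29.1  26.   95.  -14.3  59.4   1.8]
(array([-0. , -0. , 40.6]), array([-352.6, -221.8,    0.4]))
```

View pics/w39.png

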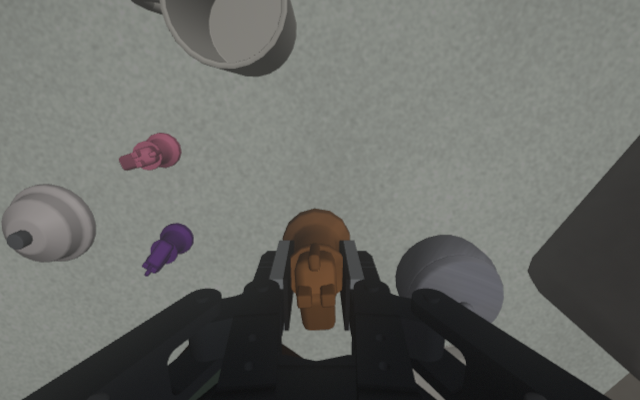

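>>> carry_out --steps '[[[0,0,3],[-25,-15,0],0.15],[[0,0,8],[-65,-40,0],0.15],[[0,0,13],[-110,-69,0],0.15],[[0,0,19],[-155,-97,0],0.15],[[0,0,25],[-200,-126,0],0.15],[[0,0,31],[-245,-154,0],0.15],[[0,0,37],[-290,-182,0],0.15],[[0,0,40.4],[-325,-205,0],0.15],[[0,0,40.4],[-347,-218,0],0.15],[[0,0,40.4],[-352.6,-221.8,0],0.15]]'

```text
t: 74.85
tool_pos: [0.5096, 0.0099, 0.1813]
tcp_rot: [-180.0, 0.0, 83.3]
ft_force: [-1.1, 1.5, -0.7]
opening: 0.246
```

>>> carry_out --steps '[[[0,0,0],[0,0,0],0.15],[[0,0,0],[0,0,15],0.15],[[0,0,0],[0,0,40],0.15],[[0,0,0],[0,0,65],0.15],[[0,0,0],[0,0,90],0.15],[[0,0,0],[0,0,110],0.15],[[0,0,0],[0,0,125],0.15],[[0,0,0],[0,0,135],0.15],[[0,0,0],[0,0,140],0.15],[[0,0,0],[0,0,140],0.15]]'

```text
t: 76.1
tool_pos: [0.5102, 0.0117, 0.0416]
tcp_rot: [180.0, -0.0, 83.5]
ft_force: [-0.2, 1.1, 0.1]
opening: 0.245
```

```bash
python3 - <<'E'
from h import *
o=show(); print(w2c(o['tool_pos'])); s=snapshot('side'); save(s,'s40',(180,40,420,280),3)
E
```

```text
t 76.10 pos [0.5102 0.0117 0.0416] rot [ 1.7999e+02 -1.0000e-02  8.3500e+01] F [-0.2  1.1  0.1] op 0.245 q [-32.1  30.   33.6 120.9 -27.6  36.7  14.1]
[-43.40441149 -59.82027458  41.63703679]
```

View pics/s40.png

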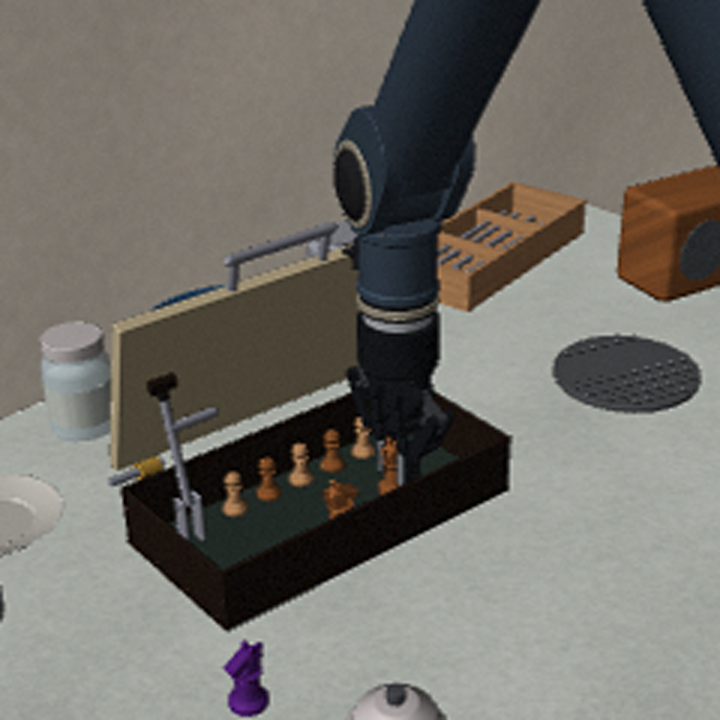

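Down 23 more, release, and rise.

>>> carry_out --steps '[[[0,0,0],[0,1,10],0.15],[[0,0,0],[0,1,17],0.15],[[0,0,0],[0,1,21],0.15],[[0,0,0],[0,1,23],0.15],[[0,0,0],[0,1,23.5],0.15],[[0,0,0],[0,1,23.5],0.3],[[0,0,0],[0,1,23.5],0.36],[[0,0,0],[0,1,23.5],0.37],[[0,0,0],[0,1,15],0.37],[[0,0,0],[0,1,5],0.37]]'

```text
t: 77.4
tool_pos: [0.51, 0.0116, 0.0367]
tcp_rot: [-179.9, 0.0, 83.5]
ft_force: [-0.1, -0.4, -0.3]
opening: 0.37
```

>>> carry_out --steps '[[[0,0,0],[0,0,-20],0.37],[[0,0,0],[0,0,-50],0.37],[[0,0,0],[0,0,-85],0.37],[[0,0,0],[0,0,-120],0.37],[[0,0,0],[0,0,-160],0.37],[[0,0,0],[0,0,-200],0.37],[[0,0,0],[0,0,-240],0.37],[[0,0,0],[0,-25,-260],0.37],[[0,0,0],[0,-45,-260],0.37],[[0,0,0],[0,-50,-260],0.37]]'

```text
t: 78.65
tool_pos: [0.4599, 0.0172, 0.2967]
tcp_rot: [-179.9, -0.1, 83.5]
ft_force: [0.2, 0.5, -0.3]
opening: 0.369
```

```bash
python3 - <<'E'
from h import *
o=show(); s=snapshot('wrist'); save(s,'w41'); s=snapshot('side'); save(s,'s41',(120,40,420,340),2); s=snapshot('top'); save(s,'t41')
E
```

```text
t 78.65 pos [0.4599 0.0172 0.2967] rot [-1.7994e+02 -1.0000e-01  8.3540e+01] F [ 0.2  0.5 -0.3] op 0.369 q [-51.    2.1  45.9 112.5  -1.8  66.1 -10.9]
```

View pics/w41.png

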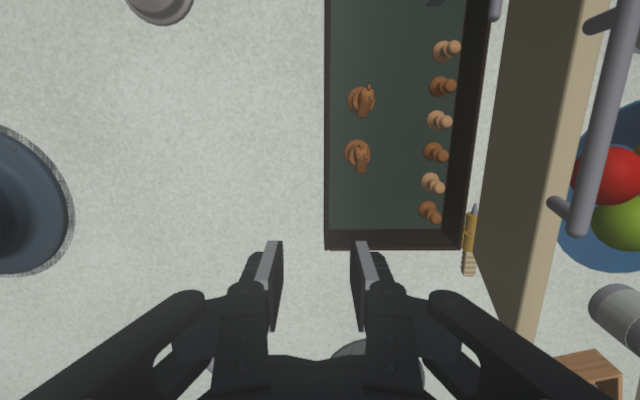

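View pics/s41.png

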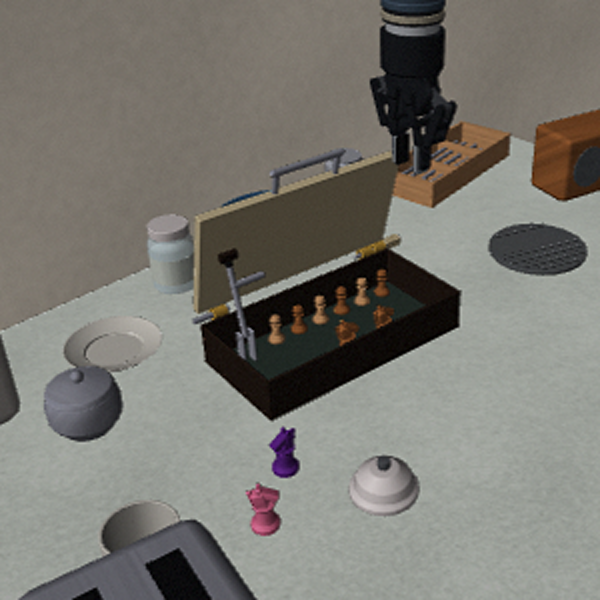

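View pics/t41.png

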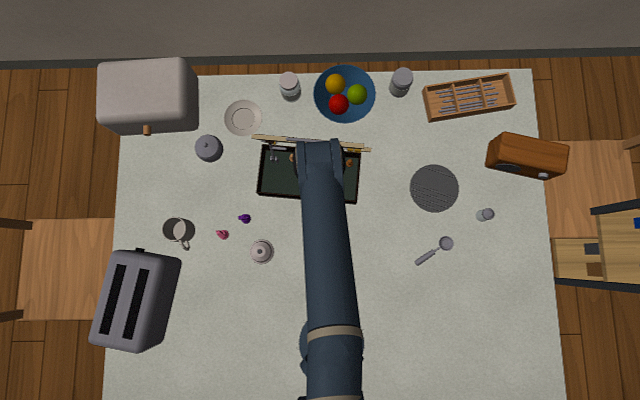

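```bash
python3 - <<'E'
from h import *
s=snapshot('wrist'); save(s,'w42a',(440,190,500,290),7); save(s,'w42b',(330,60,400,190),5)
a=cv2.imread('pics/w42a.png');b=cv2.imread('pics/w42b.png');h=min(len(a),len(b),600);cv2.imwrite('pics/w42.png',np.hstack([a[:h],b[:h]]))
E
```

```text
(no output)
```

View pics/w42.png

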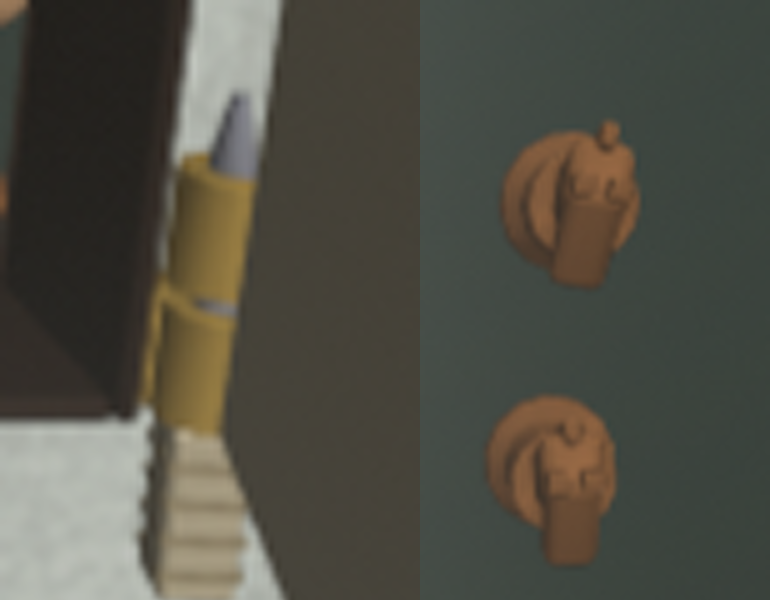

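```bash
python3 -c "
from workcell import sign_off
print(sign_off())"
```

```text
the job is handed in; nothing more can be done
None
```

I finished the whole job in the order asked and handed it in at about 79 s of the 210 s allowed; no verdict was reported.

**What I did**
- **Hinge:** I pulled the lid square and threaded the pin through both knuckles. When I first let go of the grip, the pin slid back 1–2 mm, so I took hold again and pressed it home. It did not move under about 20 N.
- **Lid and stay:** I lifted the lid to its stop, swung the stay up past upright and lowered the lid onto it.
- **Pieces:** I stood the two brown wooden knights on the floor of the case and left the pink and purple look-alikes where they were. I saw no rook or bishop in any view.

**What the last pictures showed**
- The pin's grip is flush against the case's knuckle and its tip sticks out beyond the lid's knuckle.
- The lid is propped, with the stay's tip lodged at the stop block.
- Both knights stand upright.
- The sugar bowl, bell, mug and shaker look unmoved. I judged that by eye and did not measure it.
- The gripper is clear of everything.

**What disagreed:** the wrist-camera views placed the hinge hole 2–3 mm apart sideways. I settled it by comparing the shaft directly with the barrel before inserting. I did not read the lid and stay angles as numbers; they are judged from the pictures and the arm's positions.

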